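Compress a spring to its marked height and record the force

ROBOT

A 6-joint arm with a two-finger parallel gripper is mounted at the origin on a cart in front of the work surface, level with it; the furniture and walls round the work are solid. World frame = base frame: x ahead of the robot, y to its left, z up, the work surface at z = 0. Lengths are in m, angles in rad, forces in N, time in s.
With the tool pointing down it reaches from about 0.225 to 0.875 m from the base axis. Payload 3.4 kg.
Tool frame: the origin (TCP) lies on the centre line of the jaws, within the pads' length; the fingertips stand 19 mm ahead of it and the grasp point (between the pads) is the TCP; z points along the fingers, y is the direction in which the jaws open and shut (so a half turn about z gives the same grasp; the last joint's range is limited). The gripper opens to 85 mm and grips with 20 to 120 N. Pads are 22 mm wide; open, the fingers measure 114 mm over their backs; the gripper's body (76 mm by 85 mm) begins 54 mm behind the grasp point. The pads swing forward as they close: fully open they stand 13 mm farther back than shut.
Start: joints at [1.025, 0.276, 1.505, -0, 1.361, -0.121], TCP at [0.237, 0.524, 0.219] pointing down, gripper open.
Joint ranges: [-2.89, 2.89], [-0.75, 2.08], [0.22, 2.7], [-1.18, 4.32], [0.11, 2.71], [-2.7, 2.7]. Speed limits (rad/s): [2.57, 2.57, 3.14, 3.14, 3.14, 3.14].

INTERFACE

Orientations are given as a unit quaternion [w, x, y, z].
In Python, from rig import monitor, eyes, manip, models gives the robot as it stands.
- The arm moves only by the tool send_rows, never from a script. Its argument "deltas" is a list of rows, each an object with "dp": the shift along the world's x, y, z each as a share of 0.12 m, from -1 to 1, a list of three; "rotation": the turn, a rotation vector about the world's x, y, z each as a share of 0.5 rad, from -1 to 1, a list of three. In form: [{"dp": [dx, dy, dz], "rotation": [rx, ry, rz]}, ...]. A call has 1 to 12 rows; each row is the pose to reach, as a shift and turn from the pose commanded when the call began; what a row does not reach only later rows make up. A row lasts 1/12 s, in which the tool goes at most 41.7 mm and 7.16 degrees, less where a joint would pass 70% of its speed; a pose out of reach is approached as far as the arm can. A call with a number of a shift or a turn outside -1 to 1 is refused whole. A call with a gripper value outside its range is refused whole. "fingers" is the closure, from -1 (fully open) to 1 (shut), set as the call begins (left out, the last holds). The fingers move at their own pace and stop on an object; "grip_force" is the grip in N (left out, the last holds). Time passes only in rows, so rows that repeat a pose let the fingers close. It gives the time, the measured TCP pose, the force and the opening at its end, in the units of the state.
- monitor.get_state(): the state, without advancing time (a new reading comes with each control period).
- eyes.get_image(name): name is "scene" or "top"; returns a dict with "color" (384x512x3 uint8, red, green, blue), "depth" (384x512 float32, m along the optical axis (not along the pixel's ray), 0 where there is no reading), "mtx" (3x3 intrinsics, pixels), "k1" (the pictures are not rectified: a ray, as slopes to the right and down, at radius r is drawn at 1 + k1 r^2 times it, then the intrinsics apply), "rvec" (rotation vector, rad) and "tvec" (3), from world to camera coordinates, as OpenCV has them. Camera axes: x right, y down, z forward; pixel columns grow to the right and rows downward; lengths in m; the calibration is good to about 2 mm. A picture is of the moment at which its call begins.
- manip.sign_off(): hands the job in, once; it reports no verdict.
Trained networks look in a picture, given as the dict that the camera call returned (one of the last four; its "shot" number tells which), for a name from the list of things; names that differ only in an ending like _2 or _b are one class to them, and where a whole thing is asked for, a point or a joint stands for the part that bears it (a point fixed in the world has none). Each returns a list of dicts, best first, with "score" (0 to 1); they miss things now and then, are a little off and sometimes report something else, mostly with a low value. They report only what shows in the picture. A call takes as long as a camera call.
- models.find_in(name, picture): "box" ([left, top, right, bottom] in pixels, round what is visible of it).
The state is a dict: "clock": time; "qpos": joint angles; "qd": joint speeds; "effort": joint torques, N m; "position": TCP position; "ee_rot": TCP orientation; "contact_force": force on the tool from outside, world axes, zero at the start; "moment": the same for the moment, N m; "width": finger opening in m.
Only numpy, scipy, OpenCV 4.12 (cv2) and the standard library are available. Lean on these libraries where they do the work, as an engineer would, in place of code of your own. Each camera call takes 0.05 s, during which the arm holds its last target.

TASK

On the spring tester, press the head down until the upper edge of its disc is level with the pointed height mark, without crushing the spring well past the mark; the head stays where you leave it. Then read the force scale by sliding the record tab along until its nose points exactly at the force needle. Leave the things standing around the tester alone.

Things in the scene. Friction and masses are not known exactly. Their poses are not given: they have to be found in the camera images.
- tester: Bench spring tester, fixed: grey base 144 (x) x 200 (y) mm. Origin under the base's middle at bench height; x to the back, y to its left, z up. An aluminium column (123 mm high, x +54 mm) at the back guides a press head straight down onto an upright coil spring at x +12, y 0. Along the front runs a force scale: grey rail, 194 mm long in y, at x -52 mm, top 46 mm high; force grows towards +y.
- press_cap (a point): Centre of the top of the press head's black push cap, 40 mm across; 135 mm above the bench while the spring is free. Pressed down (8 to 17 N, up to 46 mm) it compresses the spring; the head holds itself by friction where it is left, the spring does not lift it. If it went too far it can be gripped by the cap (14 mm thick) and pulled up.
- head_edge (a point): Point on the upper edge of the aluminium disc (56 mm across, 10 mm thick) of the press head that sits on the spring, on the side facing the height mark. It moves with the head and lies 30 mm below the cap's top face.
- mark_tip (a point): Tip of the height mark: a dark pointed finger on a collar on a thin post (115 mm high) right of the spring; the finger runs to the back and its tip, at tester x +12, y -33 mm, is 5 mm beside the disc's edge. Its height differs from start to start, 14 to 34 mm below where the disc's upper edge starts. The mark never moves and does not obstruct the robot. Axes as the tester's.
- needle_tip (a point): Tip of the force needle on the rear half of the scale, pointing to the front, 49 mm above the bench. It stands at the -y end (tester y -70 mm) while the spring is free and slides towards +y by 2.2 mm per mm of compression. It is moved only by the press. Axes as the tester's.
- tab_nose (a point): Tip of the little nose of the record tab, pointing to the rear at the needle; 49 mm above the bench. It passes 2 mm in front of the needle's tip. Axes as the tester's.
- tab_top (a point): Centre of the top of the record tab: an upright aluminium plate 18 (x) x 16 (y) mm on a dark foot 18 x 26 x 7 mm, on the front half of the scale, reaching from 46 mm (rail top) to 106 mm above the bench. It slides along the tester's y (-80 to +80 mm) at about 1.5 N and stays where it is left. It starts near the +y end (y +45 to +75 mm).
- post_holder_mid (a point): Bystander: black post holder with a steel post standing up, 31x36x84 mm, standing loose beside the tester; the point is on its axis 42 mm above the bench.
- lens_tube_mid (a point): Bystander: short black lens tube, 30 mm across, 25 mm tall, standing loose beside the tester; the point is on its axis 12.5 mm above the bench.

How it is judged:
By the outcome, as a careful person would: the job done as asked, in the order asked, and still so for the second after the job is handed in, with the robot touching nothing.
It also fails if it takes over 43 s, if anything falls off the work surface, if the arm or the gripper's body presses on something with over 40 N, if the wrist force passes 120 N, or if a joint passes its speed limit or range.

## Working session

There is one attempt and no reset: what is moved stays moved. The work goes in short steps, Python scripts to look and compute and a tool call to move; the robot and the scene stay as the last step left them, time stands still between calls to the robot, and variables do not carry over. Pictures are saved under pics/ and viewed, and the job is handed in when it is done.

Besides the shell and the picture viewer there is one more tool, called after "Request:" as a command line: name --argument value ..., lists and objects as JSON in quotes. send_rows: Moves the arm, as the interface text tells. Its arguments: {"type":"object","properties":{"deltas":{"type":"array","items":{"type":"object","properties":{"dp":{"type":"array","items":{"type":"number"}},"rotation":{"type":"array","items":{"type":"number"}}}}},"fingers":{"type":"number"},"grip_force":{"type":"number"}},"required":["deltas"]}

```bash
mkdir -p pics
cat > h.py <<'E'
import numpy as np, cv2
from rig import monitor, eyes, manip, models
def shot(n,save=None):
    p=eyes.get_image(n)
    if save: cv2.imwrite('pics/'+save,cv2.cvtColor(p['color'],cv2.COLOR_RGB2BGR))
    return p
def proj(p,X):
    R=cv2.Rodrigues(np.array(p['rvec'],float))[0]; c=np.atleast_2d(X)@R.T+np.array(p['tvec']).ravel()
    s=c[:,:2]/c[:,2:]; r2=(s**2).sum(1,keepdims=True); s=s*(1+p['k1']*r2)
    K=np.array(p['mtx']); return np.c_[s[:,0]*K[0,0]+K[0,2],s[:,1]*K[1,1]+K[1,2]]
def ray(p,uv):
    K=np.array(p['mtx']); d=np.array([(uv[0]-K[0,2])/K[0,0],(uv[1]-K[1,2])/K[1,1]]); s=d.copy()
    for _ in range(20): s=d/(1+p['k1']*(s@s))
    R=cv2.Rodrigues(np.array(p['rvec'],float))[0]; t=np.array(p['tvec']).ravel()
    return -R.T@t, R.T@np.r_[s,1]
def atz(p,uv,z):
    o,d=ray(p,uv); return o+d*(z-o[2])/d[2]
def px3(p,uv):
    o,d=ray(p,uv); return o+d*p['depth'][int(round(uv[1])),int(round(uv[0]))]
E
python3 - <<'E'
from h import *
for n in('scene','top'):
    p=shot(n,n+'0.png'); o,d=ray(p,(256,192)); print(n,o.round(3),d.round(3),p['k1'],p['mtx'][0][0])
    for k in('tester','press_cap','head_edge','mark_tip','needle_tip','tab_nose','tab_top','post_holder_mid','lens_tube_mid'):
        r=models.find_in(k,p); print(k,[(np.round(q['box'],1).tolist(),round(q['score'],2)) for q in r[:2]])
print(monitor.get_state())
E
```

```text
scene [-0.095  0.814  0.584] [ 0.679 -0.523 -0.515] -0.13557913189473317 446.23276523572105
tester [([241.0, 205.1, 333.4, 258.4], 0.9)]
press_cap []
head_edge []
mark_tip []
needle_tip []
tab_nose [([249.2, 216.9, 266.5, 239.7], 0.52)]
tab_top [([250.1, 218.1, 262.9, 237.0], 0.77)]
post_holder_mid [([180.1, 201.3, 193.6, 234.8], 0.57), ([246.0, 221.2, 264.9, 238.7], 0.18)]
lens_tube_mid [([176.2, 236.9, 190.9, 256.9], 0.79)]
top [0.457 0.327 0.944] [ 0.115  0.004 -0.993] -0.05353021479999351 352.01486107801276
tester [([226.8, 173.7, 315.0, 247.7], 0.93)]
press_cap [([263.7, 176.9, 286.4, 214.2], 0.78)]
head_edge [([225.7, 170.9, 316.3, 249.2], 0.73), ([265.5, 182.1, 285.8, 214.3], 0.69)]
mark_tip [([279.5, 208.8, 289.0, 227.0], 0.58)]
needle_tip [([265.6, 186.8, 285.9, 216.6], 0.3)]
tab_nose [([235.7, 216.0, 246.8, 228.2], 0.45)]
tab_top [([234.1, 215.9, 248.2, 223.8], 0.55)]
post_holder_mid []
lens_tube_mid [([192.9, 177.9, 205.3, 186.2], 0.61)]
{'clock': 1.0, 'qpos': array([ 1.02499040e+00,  2.75892647e-01,  1.50495058e+00, -3.34375474e-05,
        1.36071883e+00, -1.21020872e-01]), 'qd': array([ 0.001519  , -0.00027628, -0.0002008 , -0.0013955 ,  0.0010655 ,
        0.00110798]), 'effort': array([-1.90447849e-05, -4.16654670e+01, -2.46106553e+01, -9.93043591e-05,
       -8.21443905e-05, -1.29991702e-05]), 'position': array([0.23699822, 0.52388466, 0.21911201]), 'ee_rot': array([2.04580353e-05, 2.10795859e-01, 9.77530105e-01, 9.10612822e-06]), 'contact_force': array([0.01681245, 0.27155144, 0.13048859]), 'moment': array([-0.03900054,  0.02855189, -0.0560728 ]), 'width': 0.08539294665913014}
```

Run:
```python
import cv2
a=cv2.imread('pics/scene0.png');b=cv2.imread('pics/top0.png')
cv2.imwrite('pics/s0c.png',cv2.resize(a[170:290,160:350],None,fx=4,fy=4,interpolation=cv2.INTER_CUBIC))
cv2.imwrite('pics/t0c.png',cv2.resize(b[130:270,170:340],None,fx=4,fy=4,interpolation=cv2.INTER_CUBIC))
```

```text
(no output)
```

View pics/scene0.png

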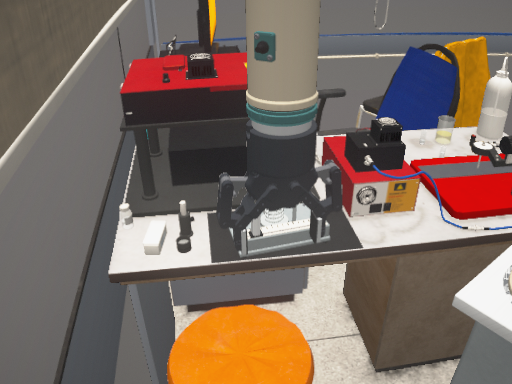

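```bash
sleep 0
```

```text
(no output)
```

View pics/s0c.png

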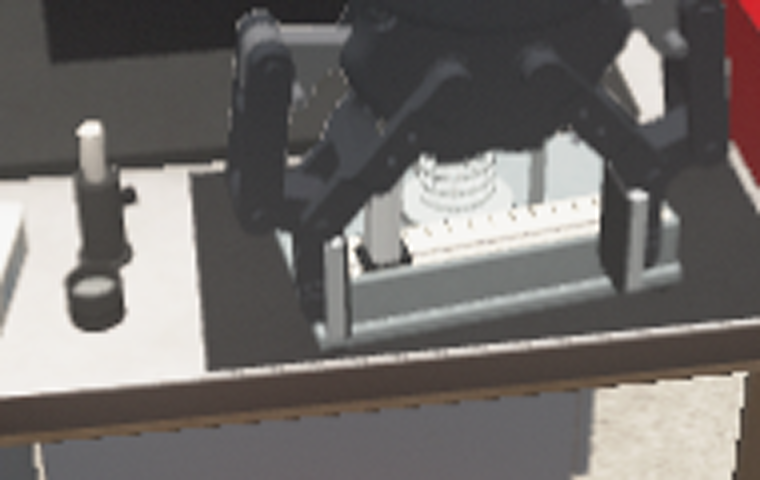

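View pics/t0c.png

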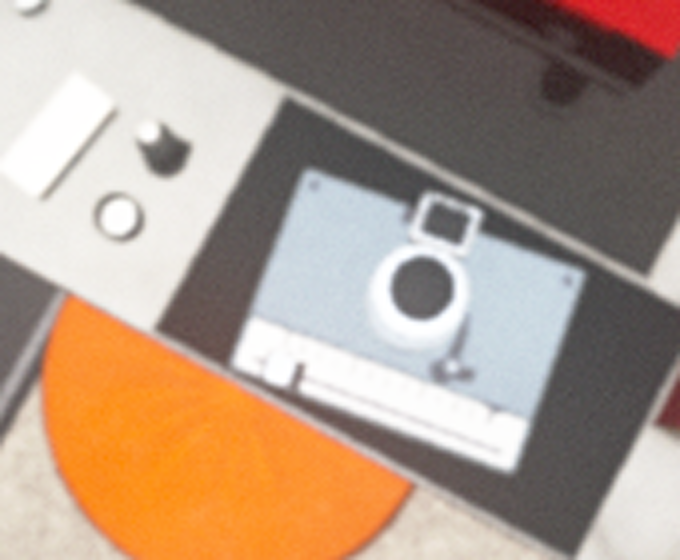

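Run:
```python
from h import *
from scipy.optimize import least_squares
p=shot('top')
f=lambda c:(c[0]/4+170-.375,c[1]/4+130-.375)
for n,c in dict(bl=(305,170),br=(585,270),fl=(232,362),fr=(515,470),rl=(250,315),rr=(530,415),cap=(422,287),col=(446,222),tab=(278,368),post=(150,132),lens=(118,216),markcollar=(452,368)).items():
    print(n,np.round(f(c),1),px3(p,f(c)).round(4))
print(proj(p,[[.237,.524,.2]]))
```

```text
bl [245.9 172.1] [0.6185 0.3564 0.0122]
br [315.9 197.1] [5.480e-01 1.692e-01 1.000e-04]
fl [227.6 220.1] [0.4898 0.4041 0.0471]
fr [298.4 247.1] [0.4173 0.2255 0.0389]
rl [232.1 208.4] [0.5218 0.3945 0.0144]
rr [302.1 233.4] [0.4518 0.2117 0.0144]
cap [275.1 201.4] [0.5276 0.2862 0.1321]
col [281.1 185.1] [0.5665 0.2705 0.1222]
tab [239.1 221.6] [0.4835 0.3718 0.1049]
post [207.1 162.6] [0.6323 0.4501 0.0837]
lens [199.1 183.6] [0.5895 0.4812 0.0178]
markcollar [282.6 221.6] [0.4809 0.269  0.1146]
[[164.92530714 341.64504317]]
```

Request:
send_rows --deltas '[{"dp":[0.27,-0.22,0],"rotation":[0,0,0]},{"dp":[0.54,-0.44,0],"rotation":[0,0,0]},{"dp":[0.81,-0.66,0],"rotation":[0,0,0]}]' --fingers 1 --grip_force 40

```text
clock: 1.3
position: [0.3343, 0.4445, 0.2192]
ee_rot: [0.0, 0.21, 0.978, 0.0]
contact_force: [0.8, 0.9, 1.4]
width: 0.0514
```

Request:
send_rows --deltas '[{"dp":[0.27,-0.22,0],"rotation":[0,0,0]},{"dp":[0.54,-0.44,0],"rotation":[0,0,0]},{"dp":[0.81,-0.66,0],"rotation":[0,0,0]}]'

```text
clock: 1.55
position: [0.4321, 0.3646, 0.2193]
ee_rot: [0.0, 0.211, 0.978, 0.0]
contact_force: [0.7, 0.8, 0.0]
width: 0.0125
```

Request:
send_rows --deltas '[{"dp":[0.27,-0.22,0],"rotation":[0,0,0]},{"dp":[0.54,-0.44,0],"rotation":[0,0,0]},{"dp":[0.8,-0.66,0],"rotation":[0,0,0]},{"dp":[0.8,-0.66,0],"rotation":[0,0,0]}]'

```text
clock: 1.88
position: [0.5332, 0.2815, 0.2187]
ee_rot: [0.003, 0.214, 0.977, -0.001]
contact_force: [0.3, 0.4, -0.2]
width: -0.0
```

Run:
```python
from h import *
p=shot('scene','scene1.png');np.savez('s1.npz',**p)
b=cv2.imread('pics/scene1.png')
cv2.imwrite('pics/s1c.png',cv2.resize(b[170:270,225:345],None,fx=6,fy=6,interpolation=cv2.INTER_CUBIC))
for k in('press_cap','head_edge','mark_tip','needle_tip','tab_nose','tab_top'):
        r=models.find_in(k,p); print(k,[(np.round(q['box'],1).tolist(),round(q['score'],2)) for q in r[:2]])
s=monitor.get_state();print(s['clock'],s['position'],s['ee_rot'],s['width'])
```

```text
press_cap [([259.2, 172.6, 287.4, 198.7], 0.89)]
head_edge [([261.1, 170.7, 291.1, 201.8], 0.96)]
mark_tip []
needle_tip []
tab_nose []
tab_top [([250.3, 212.6, 261.5, 237.7], 0.61)]
2.2333 [0.52564108 0.28787968 0.21927931] [-1.47867645e-04  2.09872754e-01  9.77728685e-01  1.53278698e-04] 2.840733540428254e-05
```

View pics/s1c.png

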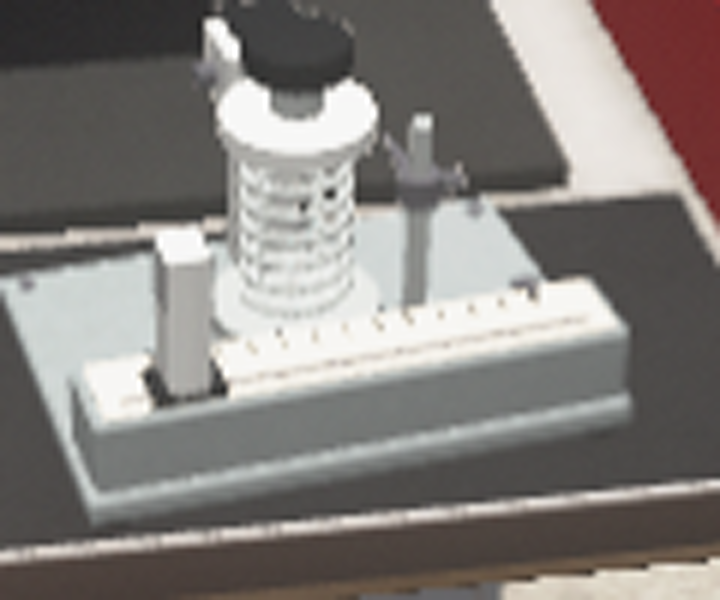

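```bash
cat > fit.py <<'E'
from h import *
from scipy.optimize import least_squares
S=dict(np.load('s1.npz',allow_pickle=True)); T=shot('top','top1.png'); np.savez('t1.npz',**T)
cs=lambda c:np.array([c[0]/6+225-.42,c[1]/6+170-.42]); ct=lambda c:np.array([c[0]/4+170-.375,c[1]/4+130-.375])
def world(q,P): 
    c,s=np.cos(q[2]),np.sin(q[2]); P=np.atleast_2d(P); return np.c_[q[0]+c*P[:,0]-s*P[:,1],q[1]+s*P[:,0]+c*P[:,1],P[:,2]]
def pts(q):
    w=q[3]; ty=q[4]
    sc=[((-.052+w,.097,.046),(80,368)),((-.052-w,.097,.046),(97,428)),((-.052-w,-.097,.046),(628,335)),((-.052+w,-.097,.046),(588,283)),
        ((.012,0,.105),(299,112)),((-.072,.1,0),(92,520)),((-.072,-.1,0),(632,415)),((q[5],ty,.106),(180,243))]
    tp=[((-.052-w,.097,.046),(232,362)),((-.052-w,-.097,.046),(515,470)),((.012,0,.135),(422,287)),((.054,0,.123),(446,222)),((q[5],ty,.106),(278,368)),((-.052+w,-.097,.046),(532,413))]
    return sc,tp
def res(q):
    sc,tp=pts(q)
    a=proj(S,world(q,[x for x,_ in sc]))-[cs(c) for _,c in sc]+q[6:8]
    b=proj(T,world(q,[x for x,_ in tp]))-[ct(c) for _,c in tp]+q[8:10]
    return np.r_[a.ravel(),b.ravel(),q[6:]*1.0]
r=least_squares(res,[.516,.29,-.37,.018,.05,-.058,0,0,0,0],loss='soft_l1')
q=r.x; print(q.round(4)); print(res(q).reshape(-1,2).round(1)); np.save('q.npy',q)
E
python3 fit.py
python3 - <<'E'
import sys;sys.path.insert(0,'.')
import os;os.chdir('.')
import cv2
b=cv2.imread('pics/top1.png');cv2.imwrite('pics/t1c.png',cv2.resize(b[150:260,220:330],None,fx=5,fy=5,interpolation=cv2.INTER_CUBIC))
E
```

```text
[ 0.517   0.2903 -0.3774  0.0173  0.0637 -0.0609  0.0585  0.7706 -0.0575
 -0.1722]
[[-1.8 -0.2]
 [-0.4 -0.5]
 [ 0.7 -1.6]
 [ 0.7 -1.7]
 [-0.3 -0.5]
 [ 0.   3.2]
 [ 0.1  3. ]
 [ 0.3  0.2]
 [-0.8  0.5]
 [ 0.2  0.1]
 [ 0.1 -0.5]
 [-0.  -0.5]
 [-0.1 -0.3]
 [ 0.5  1.5]
 [ 0.1  0.8]
 [-0.1 -0.2]]
```

View pics/t1c.png

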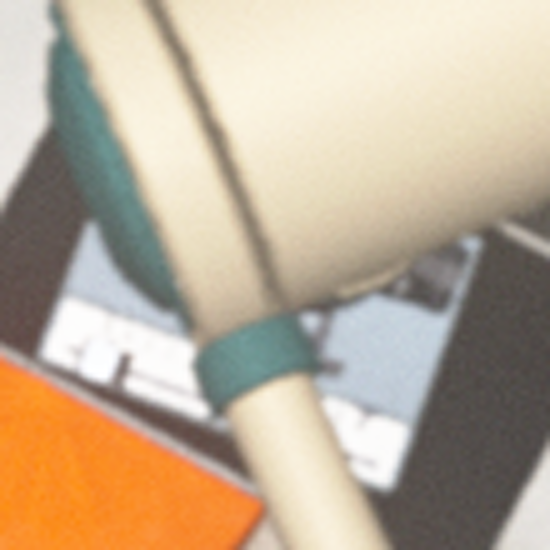

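```bash
sed -i "s/((-.072,.1,0),(92,520)),((-.072,-.1,0),(632,415)),//; s/T=shot.*$/T=dict(np.load('t1.npz',allow_pickle=True))/" fit.py; python3 fit.py
cat > ov.py <<'E'
from h import *
import sys
from fit import world
S=dict(np.load(sys.argv[1],allow_pickle=True)); q=np.load('q.npy')
for z in (.105,.091,.081,.071):
    print(z,(proj(S,world(q,[(.012,-.033,z)]))+q[6:8]).round(2),(proj(S,world(q,[(.012,-.028,z)]))+q[6:8]).round(2))
x0,y0,x1,y1=[int(a) for a in sys.argv[3].split(',')];f=int(sys.argv[4])
cv2.imwrite(sys.argv[2],cv2.resize(cv2.cvtColor(S['color'],cv2.COLOR_RGB2BGR)[y0:y1,x0:x1],None,fx=f,fy=f,interpolation=cv2.INTER_NEAREST))
E
sed -i 's/^r=least/if __name__=="__main__":\n r=least/; s/^q=r.x/ q=r.x/' fit.py; python3 ov.py s1.npz pics/s1d.png 255,170,310,215 14
```

```text
[ 0.5163  0.2906 -0.3804  0.0172  0.0634 -0.0603  0.0688  1.0796  0.0503
 -0.3443]
[[-1.8  0.3]
 [-0.5 -0. ]
 [ 0.7 -1.1]
 [ 0.8 -1.1]
 [-0.2  0. ]
 [ 0.3  0.6]
 [-0.8  0.4]
 [ 0.1  0.3]
 [ 0.1 -0.4]
 [ 0.  -0.4]
 [-0.  -0.5]
 [ 0.4  1.7]
 [ 0.1  1.1]
 [ 0.1 -0.3]]
0.105 [[288.86 185.93]] [[286.65 186.28]]
0.091 [[288.68 191.57]] [[286.49 191.92]]
0.081 [[288.56 195.54]] [[286.38 195.9 ]]
0.071 [[288.44 199.47]] [[286.27 199.83]]
```

View pics/s1d.png

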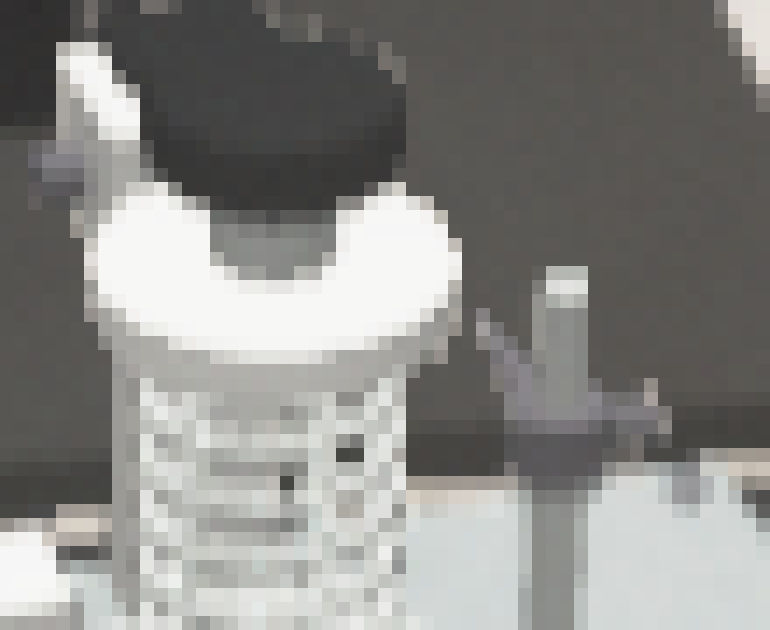

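```bash
cat > m.py <<'E'
from h import *
import sys
from fit import world
S=dict(np.load(sys.argv[1],allow_pickle=True)); q=np.load('q.npy'); z=float(sys.argv[2])
t=np.linspace(0,2*np.pi,721)
for zz in(z,z-.001):
    e=proj(S,world(q,np.c_[.012+.028*np.cos(t),.028*np.sin(t),0*t+zz]))+q[6:8]
    print(zz,'L',e[e[:,0].argmin()].round(2),'R',e[e[:,0].argmax()].round(2),'bot',e[e[:,1].argmax()].round(2))
g=S['color'].mean(2)
for u in (268,270,272,274,276,278,280): print(u,g[188:202,u].astype(int))
print('tip rows'); print(g[184:200,283:298].astype(int))
d=S['depth']; print((d[189:197,286:294]*1000).astype(int))
E
python3 m.py s1.npz .105
```

```text
0.105 L [260.94 188.31] R [287.41 188.52] bot [274.33 195.13]
0.104 L [260.94 188.71] R [287.4  188.93] bot [274.33 195.55]
268 [246 246 246 246 246 246 235 171 175 170 210 212 196 194]
270 [177 240 246 246 246 246 242 202 174 172 178 164 183 206]
272 [137 156 235 246 246 246 244 221 174 173 167 166 168 190]
274 [137 136 228 246 246 246 245 225 175 174 168 167 183 202]
276 [132 180 240 246 246 246 245 225 175 173 183 159 170 206]
278 [174 240 246 246 246 246 242 194 171 170 199 212 209 199]
280 [246 246 246 246 246 246 238 167 169 167 142 183 208 121]
tip rows
[[245 221 187  85  85  86  86  89  86  87  87  87  87  86  86]
 [246 246 243 185  86  86  86  87  89  87  87  87  87  85  87]
 [246 246 246 243  88  87  87  87  87  87  87  86  87  86  87]
 [246 246 246 246 187  86  87  87  88  87  88  88  87  86  86]
 [246 246 246 246 241  86  88  87  87  87  87  87  87  87  87]
 [246 246 246 246 235  87  87  89  87  87  95 180 181 181  85]
 [246 246 246 245 178  86  88  86  87  89 123 218 226 222  85]
 [246 246 244 227 155  86  86  87  87  91 146 170 189 174  85]
 [246 243 217 147 161  90 129  86  87  92 146 137 139 133  86]
 [231 205 156 151 140  90 159 116  88  91 145 136 140 133  86]
 [159 160 155 161  86  88 130 135 114  90 145 138 140 133  86]
 [162 159 129 143  87  86  87 116 135 114 135 138 140 132  87]
 [177 132  86  88  87  87  87 122 128 136 124 139 138 132  85]
 [189  87  87  87  87  86  87 118 120 137 132 139 139 133 112]
 [182  85  86  87  87  86  87  89 130 136 135 139 139 135 138]
 [212  85  86  87  87  87  84  87 129 130 135 139 139 139 130]]
[[ 939  938 1115 1116 1114 1115 1117 1112]
 [ 935  939 1112 1112 1117 1113    0 1112]
 [ 930  940 1107 1106 1105 1111 1112  911]
 [ 933  941 1101 1105 1106 1104 1106  917]
 [ 932  942 1101  953 1101 1101 1104  919]
 [ 936 1096 1097  951  949 1094 1093  920]
 [ 937 1093 1091 1093  947  944 1094  921]
 [1087 1088 1087 1087  944  937  938  921]]
```

Run:
```python
from h import *
from fit import world
S=dict(np.load('s1.npz',allow_pickle=True)); q=np.load('q.npy')
for x in (.012,.007,.002,-.003,-.008,-.013): print(x,(proj(S,world(q,[(x,-.033,.089)]))+q[6:8]).round(2))
for uv in [(289,193),(290,193),(290,194),(291,195),(293,200),(295,190),(295,205)]:
    w=px3(S,uv)[:2]-q[:2]; c,s=np.cos(q[2]),np.sin(q[2]); print(uv,(c*w[0]+s*w[1]).round(4),(-s*w[0]+c*w[1]).round(4),px3(S,uv)[2].round(4))
s=monitor.get_state();print(s['clock'],s['position'],world(q,[(.012,0,.135)]),s['contact_force'])
```

```text
0.012 [[288.66 192.36]]
0.007 [[289.45 193.51]]
0.002 [[290.25 194.66]]
-0.003 [[291.05 195.83]]
-0.008 [[291.86 197.  ]]
-0.013 [[292.68 198.19]]
(289, 193) 0.0051 -0.0315 0.0889
(290, 193) 0.123 -0.0788 0.0124
(290, 194) -0.0001 -0.0318 0.0894
(291, 195) -0.006 -0.0319 0.0903
(293, 200) -0.0325 -0.0265 0.0947
(295, 190) -0.026 -0.0326 0.1139
(295, 205) -0.0339 -0.0308 0.0825
2.2833 [0.52573802 0.28787946 0.21935845] [[0.52745596 0.28617578 0.135     ]] [-0.15801282 -0.34685263  0.69135367]
```

Request:
send_rows --deltas '[{"dp":[0.014,-0.014,-0.2],"rotation":[0,0,0.054]},{"dp":[0.014,-0.014,-0.4],"rotation":[0,0,0.054]},{"dp":[0.014,-0.014,-0.5],"rotation":[0,0,0.054]},{"dp":[0.014,-0.014,-0.5],"rotation":[0,0,0.054]},{"dp":[0.014,-0.014,-0.5],"rotation":[0,0,0.054]}]'

```text
clock: 2.7
position: [0.5277, 0.2857, 0.1589]
ee_rot: [-0.0, 0.197, 0.98, -0.0]
contact_force: [-0.3, 1.4, 0.6]
width: 0.0003
```

Request:
send_rows --deltas '[{"dp":[0,0,-0.03],"rotation":[0,0,0]},{"dp":[0,0,-0.05],"rotation":[0,0,0]},{"dp":[0,0,-0.07],"rotation":[0,0,0]},{"dp":[0,0,-0.09],"rotation":[0,0,0]},{"dp":[0,0,-0.11],"rotation":[0,0,0]},{"dp":[0,0,-0.13],"rotation":[0,0,0]},{"dp":[0,0,-0.14],"rotation":[0,0,0]},{"dp":[0,0,-0.14],"rotation":[0,0,0]},{"dp":[0,0,-0.14],"rotation":[0,0,0]}]'

```text
clock: 3.45
position: [0.5284, 0.2851, 0.1422]
ee_rot: [-0.0, 0.198, 0.98, -0.0]
contact_force: [-0.3, 1.1, 0.3]
width: -0.0001
```

```bash
cat > sn.py <<'E'
from h import *
import sys
p=shot('scene',sys.argv[1]+'.png');np.savez(sys.argv[1]+'.npz',**p)
s=monitor.get_state();print(s['clock'],s['position'],s['contact_force'])
E
python3 sn.py s2; python3 m.py s2.npz .090; python3 ov.py s2.npz pics/s2d.png 255,170,310,215 14
```

```text
3.5 [0.52857072 0.28511373 0.1423183 ] [-0.91844127  0.6678439  -0.05873947]
0.09 L [260.98 194.37] R [287.24 194.59] bot [274.26 201.29]
0.089 L [260.98 194.77] R [287.22 194.99] bot [274.25 201.7 ]
268 [246 246 246 246 246 246 235 171 174 171 209 212 194 193]
270 [177 240 246 246 246 246 242 203 175 173 178 164 184 206]
272 [138 156 235 246 246 246 244 222 175 173 168 165 168 190]
274 [136 135 228 246 246 246 245 225 174 173 169 167 181 201]
276 [133 180 240 246 246 246 245 225 174 173 184 160 170 206]
278 [174 240 246 246 246 246 242 194 171 171 200 211 210 199]
280 [246 246 246 246 246 246 238 166 169 168 141 183 208 119]
tip rows
[[245 221 187  86  86  87  86  86  87  86  86  86  86  88  87]
 [246 246 243 186  87  87  87  87  87  86  88  87  87  85  87]
 [246 246 246 242  86  87  86  87  87  87  87  88  87  86  86]
 [246 246 246 246 186  86  86  87  87  87  86  88  87  87  87]
 [246 246 246 246 241  87  88  88  87  88  87  86  87  88  86]
 [246 246 246 246 235  88  87  87  87  89  95 178 181 181  86]
 [246 246 246 245 178  87  86  86  88  89 124 217 226 222  84]
 [246 246 244 22
[... 364 characters left out ...]
188  87  87  88  87  87  87 118 120 136 132 139 139 132 112]
 [181  85  85  86  88  86  87  89 128 138 135 139 140 136 137]
 [213  85  85  87  86  88  84  87 129 129 135 139 139 136 130]]
[[ 939  937 1114 1115 1114 1115 1117 1119]
 [ 936  939 1108 1110 1115 1108 1113 1112]
 [ 933  937 1108 1109 1107 1108 1107  912]
 [ 930  941 1109 1105 1103 1103 1105  917]
 [ 931  944 1098  955 1099 1102 1099  918]
 [ 933 1096 1095  952  950 1097 1096  917]
 [ 934 1096 1091 1092  944  944 1095  919]
 [1089 1088 1085 1088  947  940  940  919]]
0.105 [[288.86 185.93]] [[286.65 186.28]]
0.091 [[288.68 191.57]] [[286.49 191.92]]
0.081 [[288.56 195.54]] [[286.38 195.9 ]]
0.071 [[288.44 199.47]] [[286.27 199.83]]
```

View pics/s2d.png

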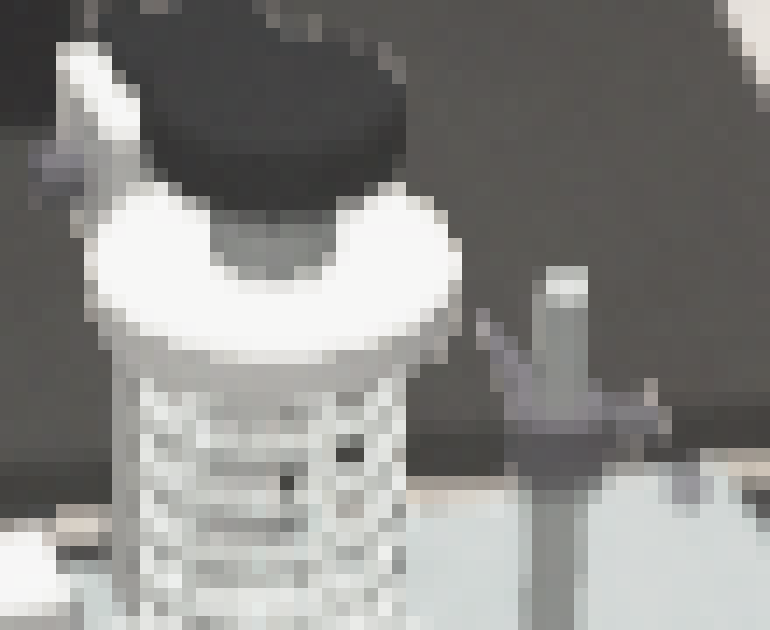

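View pics/s2.png

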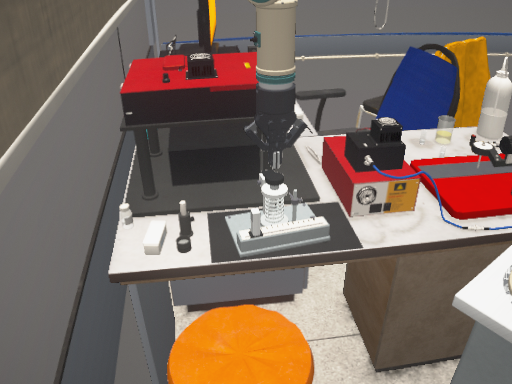

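```bash
python3 ov.py s2.npz pics/s2e.png 235,130,315,200 9
python3 - <<'E'
from h import *
from fit import world
S=dict(np.load('s2.npz',allow_pickle=True)); q=np.load('q.npy')
print(proj(S,world(q,[(.012,0,.135)]))+q[6:8], proj(S,[[.5286,.2851,z] for z in(.142,.132,.123)])+q[6:8])
E
```

```text
0.105 [[288.86 185.93]] [[286.65 186.28]]
0.091 [[288.68 191.57]] [[286.49 191.92]]
0.081 [[288.56 195.54]] [[286.38 195.9 ]]
0.071 [[288.44 199.47]] [[286.27 199.83]]
[[274.30152442 175.83624937]] [[274.37540314 172.51737383]
 [274.33017982 176.73420914]
 [274.28937784 180.49003236]]
```

View pics/s2e.png

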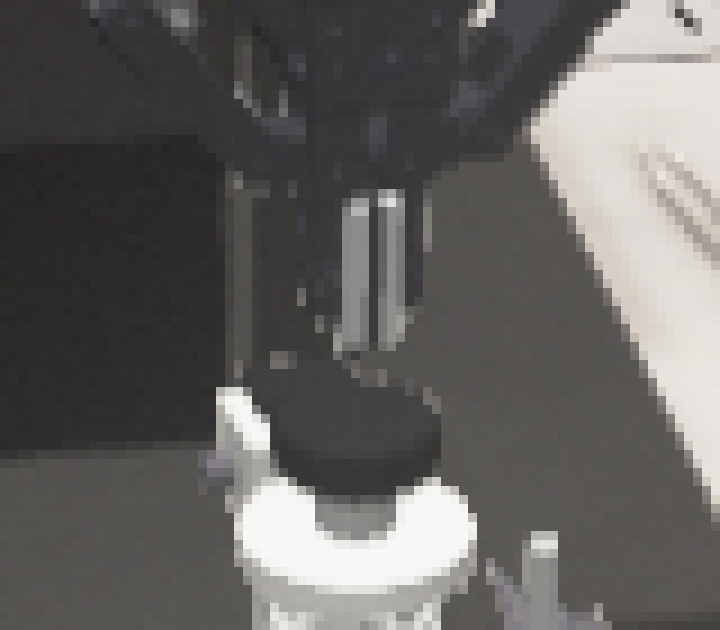

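```bash
python3 - <<'E'
from h import *
S=dict(np.load('s2.npz',allow_pickle=True))
print(px3(S,(275,165)),px3(S,(278,165)),px3(S,(275,160)),px3(S,(270,178)),px3(S,(276,178)))
E
python3 sn.py s3;  python3 ov.py s3.npz pics/s3e.png 235,130,315,200 9
```

```text
[0.51782377 0.29258618 0.16388427] [0.5129045  0.28881117 0.16462418] [0.51756537 0.2929534  0.17544604] [0.52521312 0.29944265 0.13292937] [0.51681303 0.29033588 0.13335016]
3.55 [0.5286004  0.28513864 0.14238698] [-0.02766554  0.40979783  0.05628636]
0.105 [[288.86 185.93]] [[286.65 186.28]]
0.091 [[288.68 191.57]] [[286.49 191.92]]
0.081 [[288.56 195.54]] [[286.38 195.9 ]]
0.071 [[288.44 199.47]] [[286.27 199.83]]
```

View pics/s3e.png

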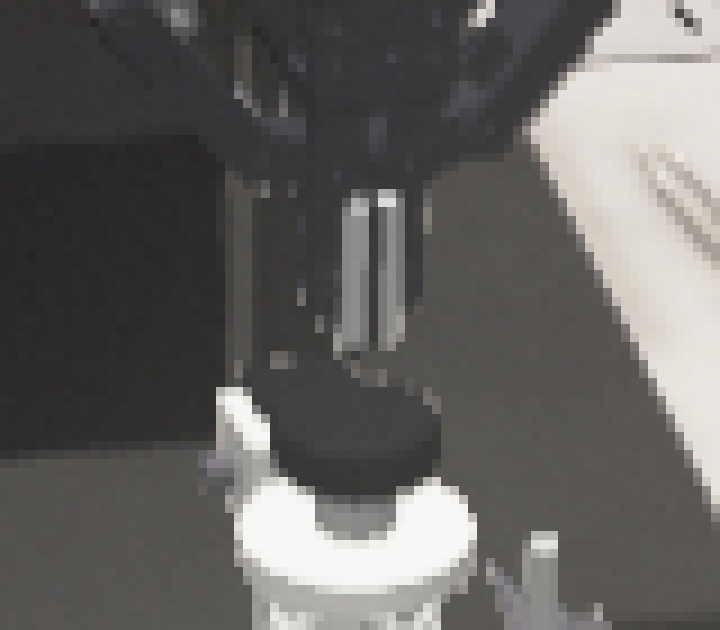

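Run:
```python
from h import *
S=dict(np.load('s3.npz',allow_pickle=True))
c=S['color'][130:200,235:315].astype(float); c=np.clip((c-30)*3,0,255).astype(np.uint8)
cv2.imwrite('pics/s3f.png',cv2.resize(c[:,:,::-1],None,fx=9,fy=8,interpolation=cv2.INTER_NEAREST))
print((S['depth'][160:180,262:288]*1000).astype(int))
```

```text
[[1256 1099 1092 1090 1086 1088  908  898  901  899  903  896  897  900
   896  900  899  897  907  904 1252 1256 1257 1253 1257 1251]
 [1250 1102 1098 1090 1088 1089  910  897  901  903  899  898  897    0
   900  897  904  900  905  908 1246 1245 1247 1249 1245 1246]
 [1244 1103 1100 1087 1092 1091  909  900  901  899  903  900  899  900
   899  902  905  900  909  908 1239 1242 1243 1239 1243 1243]
 [1239 1104 1099 1096 1093 1092  916  904  903  906  905  898  898  900
   903  902  903  904  906  909 1234 1239 1236 1239 1237 1235]
 [1236 1097 1097 1099 1096 1095 1096  905  906  903  904  901  902  902
   902  903  904  907  910  911 1227 1235 1235 1230 1234 1232]
 [1229 1106 1099 1101 1097 1095 1093 1093  907  905  908  902  903  901
   904  906  906  909 1227 1227 1226 1229 1226 1225 1225 1226]
 [1228 1109 1101 1101 1095 1093 1099 1097  907  908  907  903  904  905
   905  904  905  905 1225 1226 1224 1220 1221 1224 1221 1225]
 [1217 1108 1103 1100 1099 1096 1096 1098 1098 1097  912  905  904  907
   904  908  909  910 1221 1216 1218 1214 1220 1218 1214 1214]
 [1214 1107 1099 110
[... 900 characters left out ...]
182 1183 1187 1180 1179]
 [ 974  959  955  958  930  929  928  930  930  932  930  929  931  928
   929  929  929  929  928  929  929  932 1177 1175 1178 1178]
 [ 969  969  959  928  927  926  923  926  923  926  924  925  930  927
   924  926  927  922  924  927  924  923 1176 1172 1177 1176]
 [ 967  965  962  927  922  923  920  923  923  921  924  921  922  920
   921  920  923  920  923  920  920  922 1167 1165 1171 1168]
 [ 959  962  961  925  918  921  918  918  917  917  917  919  919  917
   918  920  918  920  919  916  919  923 1165 1168 1162 1163]
 [ 960  960  957  923  920  918  918  917  918  918  916  915  917  912
   917  915  916  914  918  913  918  920 1160 1160 1161 1161]]
```

View pics/s3f.png

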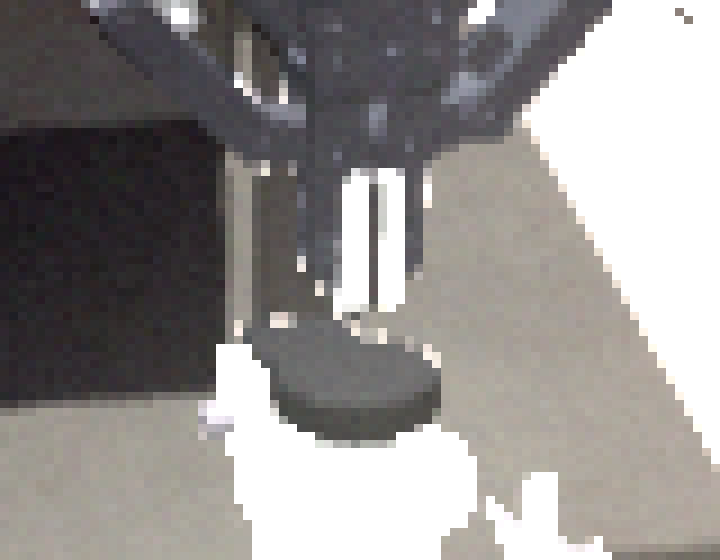

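Request:
send_rows --deltas '[{"dp":[0,0,-0.03],"rotation":[0,0,0]},{"dp":[0,0,-0.06],"rotation":[0,0,0]},{"dp":[0,0,-0.09],"rotation":[0,0,0]},{"dp":[0,0,-0.09],"rotation":[0,0,0]},{"dp":[0,0,-0.09],"rotation":[0,0,0]}]'

```text
clock: 3.97
position: [0.5282, 0.285, 0.131]
ee_rot: [-0.0, 0.198, 0.98, -0.0]
contact_force: [-1.1, -0.6, 0.5]
width: -0.0
```

```bash
python3 sn.py s4;  python3 ov.py s4.npz pics/s4e.png 235,130,315,200 9; python3 m.py s4.npz .105|head -7
```

```text
4.0167 [0.52842982 0.28510149 0.13133678] [-0.57485897  0.25524574 -0.13907672]
0.105 [[288.86 185.93]] [[286.65 186.28]]
0.091 [[288.68 191.57]] [[286.49 191.92]]
0.081 [[288.56 195.54]] [[286.38 195.9 ]]
0.071 [[288.44 199.47]] [[286.27 199.83]]
0.105 L [260.94 188.31] R [287.41 188.52] bot [274.33 195.13]
0.104 L [260.94 188.71] R [287.4  188.93] bot [274.33 195.55]
268 [246 246 246 246 246 246 235 170 175 170 209 212 195 194]
270 [178 240 246 246 246 246 242 202 174 173 179 164 183 205]
272 [137 156 234 246 246 246 245 222 174 174 167 166 169 190]
274 [136 134 229 246 246 246 245 225 174 173 169 167 182 202]
276 [133 181 240 246 246 246 245 225 174 173 183 160 170 205]
```

View pics/s4e.png

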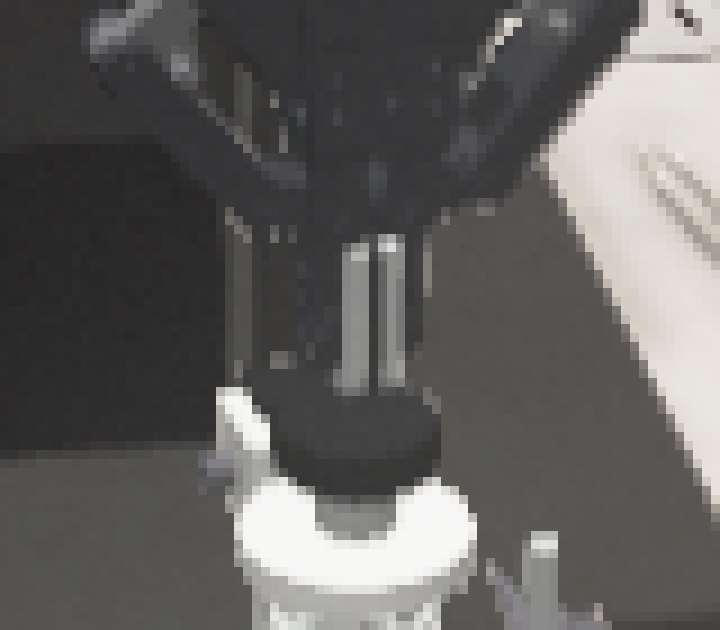

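Request:
send_rows --deltas '[{"dp":[0,0,-0.03],"rotation":[0,0,0]},{"dp":[0,0,-0.05],"rotation":[0,0,0]},{"dp":[0,0,-0.07],"rotation":[0,0,0]},{"dp":[0,0,-0.07],"rotation":[0,0,0]},{"dp":[0,0,-0.07],"rotation":[0,0,0]}]'

```text
clock: 4.43
position: [0.5284, 0.2851, 0.1229]
ee_rot: [-0.0, 0.198, 0.98, -0.0]
contact_force: [-0.5, 0.1, 0.4]
width: -0.0001
```

Request:
send_rows --deltas '[{"dp":[0,0,-0.02],"rotation":[0,0,0]},{"dp":[0,0,-0.04],"rotation":[0,0,0]},{"dp":[0,0,-0.04],"rotation":[0,0,0]}]'

```text
clock: 4.68
position: [0.5287, 0.2852, 0.1189]
ee_rot: [0.0, 0.198, 0.98, 0.0]
contact_force: [-0.5, -1.1, 2.4]
width: 0.0002
```

```bash
python3 sn.py s5;  python3 ov.py s5.npz pics/s5e.png 235,130,315,200 9; python3 m.py s5.npz .105|head -7
```

```text
4.7333 [0.52866939 0.28520713 0.1189085 ] [-1.41052554 -0.29942999  3.79866391]
0.105 [[288.86 185.93]] [[286.65 186.28]]
0.091 [[288.68 191.57]] [[286.49 191.92]]
0.081 [[288.56 195.54]] [[286.38 195.9 ]]
0.071 [[288.44 199.47]] [[286.27 199.83]]
0.105 L [260.94 188.31] R [287.41 188.52] bot [274.33 195.13]
0.104 L [260.94 188.71] R [287.4  188.93] bot [274.33 195.55]
268 [246 246 246 246 246 246 246 243 208 174 172 196 189 207]
270 [131 130 202 244 246 246 246 246 236 172 172 172 158 160]
272 [137 137 137 205 244 246 246 246 242 198 174 173 172 163]
274 [137 137 136 181 240 246 246 246 242 197 172 174 171 169]
276 [134 135 132 178 239 246 246 246 242 197 174 173 144  79]
```

View pics/s5e.png

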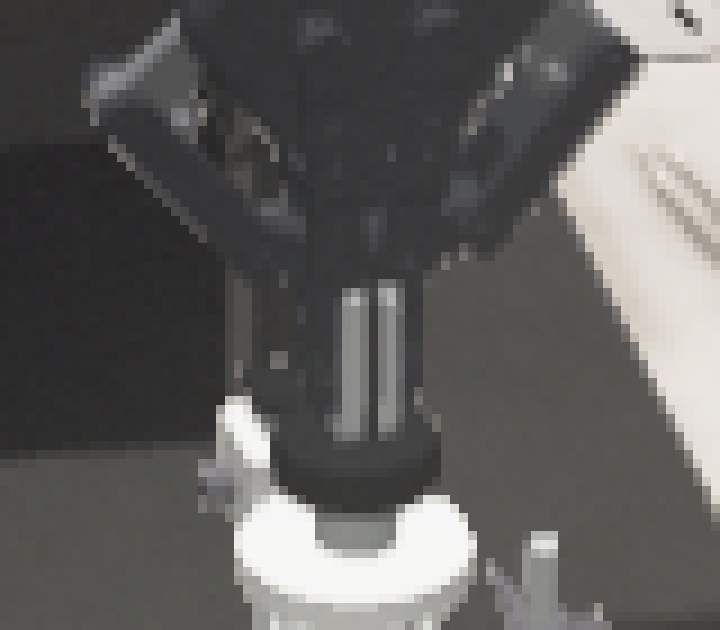

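Request:
send_rows --deltas '[{"dp":[0,0,-0.02],"rotation":[0,0,0]},{"dp":[0,0,-0.04],"rotation":[0,0,0]},{"dp":[0,0,-0.06],"rotation":[0,0,0]},{"dp":[0,0,-0.08],"rotation":[0,0,0]},{"dp":[0,0,-0.09],"rotation":[0,0,0]},{"dp":[0,0,-0.09],"rotation":[0,0,0]}]'

```text
clock: 5.23
position: [0.5287, 0.2852, 0.1085]
ee_rot: [0.0, 0.198, 0.98, 0.0]
contact_force: [-1.0, -1.2, 6.8]
width: 0.0001
```

```bash
python3 sn.py s6;  python3 ov.py s6.npz pics/s6e.png 255,170,310,215 14; sed -i 's/188:202/192:206/' m.py; python3 m.py s6.npz .090|head -27
```

```text
5.2833 [0.52869048 0.28520077 0.10851898] [-0.58250732 -1.44664828  5.94055585]
0.105 [[288.86 185.93]] [[286.65 186.28]]
0.091 [[288.68 191.57]] [[286.49 191.92]]
0.081 [[288.56 195.54]] [[286.38 195.9 ]]
0.071 [[288.44 199.47]] [[286.27 199.83]]
0.09 L [260.98 194.37] R [287.24 194.59] bot [274.26 201.29]
0.089 L [260.98 194.77] R [287.22 194.99] bot [274.25 201.7 ]
268 [246 246 246 246 246 246 246 246 235 176 174 169 196 209]
270 [133 132 176 240 246 246 246 246 239 177 174 171 201 231]
272 [127 139 138 211 244 246 246 246 243 208 174 174 182 204]
274 [128 138 137 157 235 246 246 246 244 220 174 174 185 213]
276 [125 136 134 181 240 246 246 246 244 220 174 174 204 233]
278 [125 123 174 240 246 246 246 246 238 171 172 171 172 206]
280 [246 246 246 246 246 246 246 246 232 166 169 173 212 208]
tip rows
[[ 58  86  86  86  86  86  86  86  86  86  87  86  87  87  87]
 [ 57  87  87  86  87  85  86  87  87  87  88  87  87  85  86]
 [ 56  88  88  87  87  88  88  87  86  88  88  87  86  86  85]
 [ 94  88  88  88  87  88  88  87  88  88  87  86  88  85  87]
 [109  87  87  86  87  88  88  88  88  86  88  87  89  87  86]
 [225  86  88  87  88  87  87  88  87  90  96 179 181 182  86]
 [246 222 189  86  86  86  88  88  87  89 124 218 226 221  85]
 [246 246 243 188  87  86  87  87  87  91 145 169 189 174  85]
 [246 246 246 243  87  89 129  86  87  91 146 136 141 134  86]
 [246 246 246 246  87  91 159 115  88  91 146 137 140 134  86]
 [246 246 246 246 162  89 130 134 115  91 145 139 139 134  85]
 [246 246 246 246 191  85  87 118 135 114 136 138 141 132  86]
 [246 246 246 243 161  86  88 122 129 136 125 138 140 132  85]
 [246 246 243 206 165  86  88 117 121 137 133 139 139 133 112]
 [245 238 202 151 137  87  87  88 130 137 135 140 139 135 138]
 [219 161 155 155  87  87  85  87 129 130 135 139 140 137 131]]
[[1116 1116 1114 1116 1120 1117 1117 1116]
```

View pics/s6e.png

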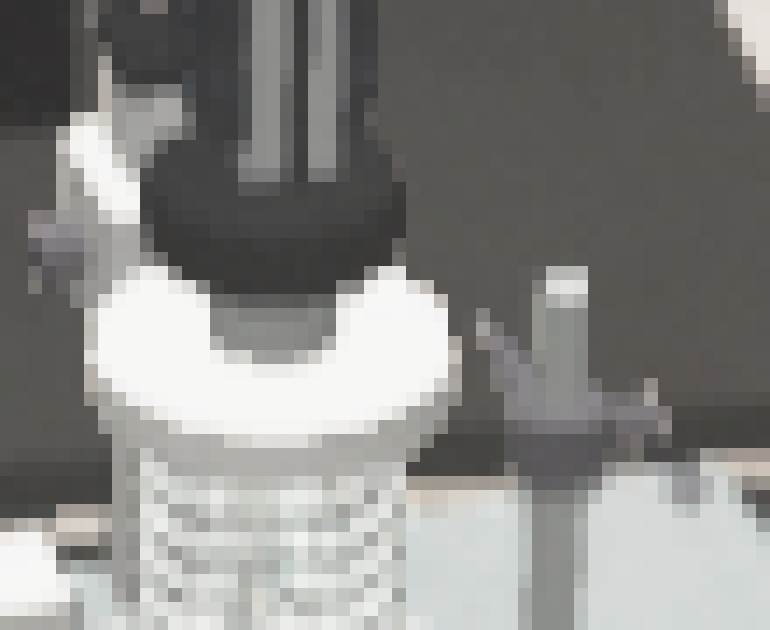

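Request:
send_rows --deltas '[{"dp":[0,0,-0.006],"rotation":[0,0,0]},{"dp":[0,0,-0.012],"rotation":[0,0,0]},{"dp":[0,0,-0.012],"rotation":[0,0,0]},{"dp":[0,0,-0.012],"rotation":[0,0,0]}]'

```text
clock: 5.62
position: [0.5287, 0.2852, 0.1074]
ee_rot: [0.001, 0.198, 0.98, 0.0]
contact_force: [-1.8, -0.8, 7.3]
width: -0.0001
```

```bash
python3 sn.py s7;  python3 ov.py s7.npz pics/s7e.png 255,170,310,215 14;  python3 m.py s7.npz .0892|head -9; python3 ov.py s7.npz pics/s7f.png 235,195,335,260 8
```

```text
5.6667 [0.52872838 0.28523094 0.10744813] [-1.81000392 -0.71752886  8.14320391]
0.105 [[288.86 185.93]] [[286.65 186.28]]
0.091 [[288.68 191.57]] [[286.49 191.92]]
0.081 [[288.56 195.54]] [[286.38 195.9 ]]
0.071 [[288.44 199.47]] [[286.27 199.83]]
0.0892 L [260.98 194.69] R [287.23 194.91] bot [274.25 201.62]
0.0882 L [260.99 195.09] R [287.22 195.31] bot [274.25 202.02]
268 [246 246 246 246 246 246 246 246 242 200 175 174 178 207]
270 [122 132 155 235 246 246 246 246 245 223 177 172 190 217]
272 [109 139 139 138 229 246 246 246 246 236 171 175 180 177]
274 [110 140 139 138 210 244 246 246 246 235 171 174 180 180]
276 [108 136 135 135 229 246 246 246 246 238 172 174 183 224]
278 [108 125 148 234 246 246 246 246 245 222 172 171 138 216]
280 [246 246 246 246 246 246 246 246 241 193 169 169 205 218]
0.105 [[288.86 185.93]] [[286.65 186.28]]
0.091 [[288.68 191.57]] [[286.49 191.92]]
0.081 [[288.56 195.54]] [[286.38 195.9 ]]
0.071 [[288.44 199.47]] [[286.27 199.83]]
```

View pics/s7e.png

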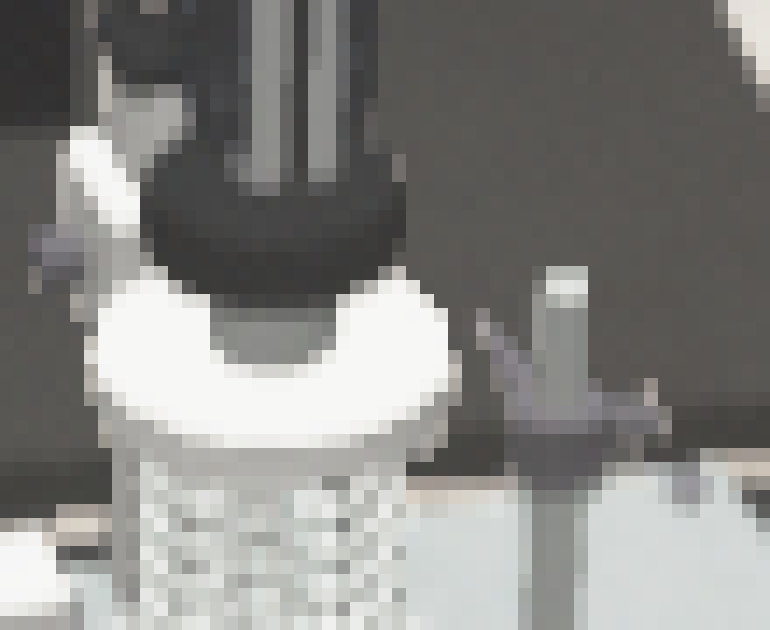

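View pics/s7f.png

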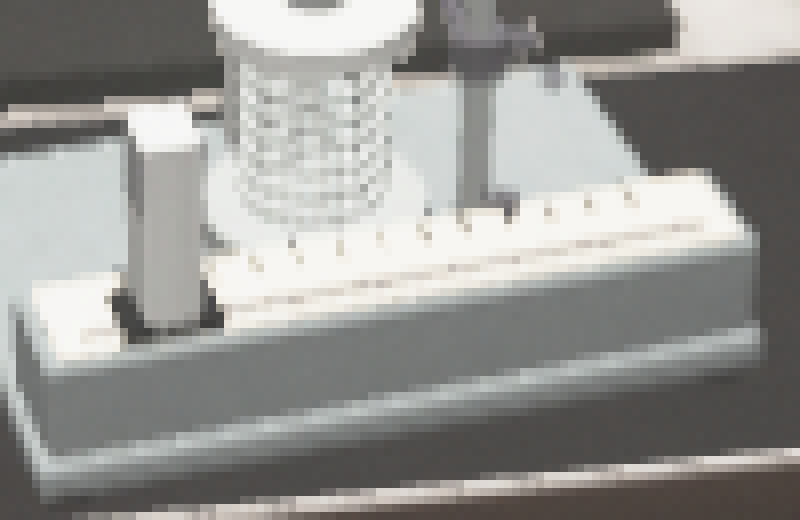

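Request:
send_rows --deltas '[{"dp":[0,0,-0.006],"rotation":[0,0,0]},{"dp":[0,0,-0.006],"rotation":[0,0,0]},{"dp":[0,0,-0.006],"rotation":[0,0,0]},{"dp":[0,0,-0.006],"rotation":[0,0,0]}]'

```text
clock: 6.0
position: [0.5287, 0.2852, 0.1068]
ee_rot: [0.001, 0.198, 0.98, 0.0]
contact_force: [-1.5, -0.8, 8.1]
width: -0.0
```

```bash
python3 sn.py s8; python3 m.py s8.npz .0892|head -9
```

```text
6.05 [0.52870083 0.28519973 0.1067496 ] [-1.29069251 -1.61422056  8.03812636]
0.0892 L [260.98 194.69] R [287.23 194.91] bot [274.25 201.62]
0.0882 L [260.99 195.09] R [287.22 195.31] bot [274.25 202.02]
268 [246 246 246 246 246 246 246 246 243 208 176 173 153 196]
270 [106 132 136 204 244 247 246 246 246 235 172 173 179 198]
272 [111 138 138 139 207 244 246 246 246 239 176 174 175 162]
274 [106 139 138 137 182 241 246 246 246 242 197 175 174 165]
276 [104 135 136 134 208 244 246 246 246 242 196 174 174 188]
278 [107 125 126 200 244 246 246 246 246 233 169 172 177 215]
280 [246 246 246 246 246 246 246 246 244 220 171 169 186 211]
```

Request:
send_rows --deltas '[{"dp":[0,0,0.02],"rotation":[0,0,0]},{"dp":[0,0,0.2],"rotation":[0,0,0]},{"dp":[0,0,0.4],"rotation":[0,0,0]},{"dp":[0,0,0.5],"rotation":[0,0,0]}]'

```text
clock: 6.38
position: [0.5295, 0.2856, 0.1674]
ee_rot: [0.001, 0.198, 0.98, 0.001]
contact_force: [0.7, 0.5, -0.2]
width: -0.0
```

```bash
python3 - <<'E'
from h import *
from fit import world
q=np.load('q.npy'); s=monitor.get_state(); print(s['clock'],s['position'],s['ee_rot'])
print(world(q,[(q[5],q[4],.106)]), world(q,[(q[5],-.035,.1)]), world(q,[(-.05,-.2,.1)]))
E
python3 sn.py s9; python3 m.py s9.npz .0892|head -9; python3 ov.py s9.npz pics/s9f.png 235,195,335,260 8
```

```text
6.3833 [0.52949906 0.2855598  0.16735289] [1.20838576e-03 1.97565766e-01 9.80288534e-01 8.35841258e-04]
[[0.48385246 0.37193798 0.106     ]] [[0.44729955 0.28053657 0.1       ]] [[0.39562402 0.12349714 0.1       ]]
6.4333 [0.53067206 0.28602103 0.16932789] [1.78885947 0.48494131 0.89178614]
0.0892 L [260.98 194.69] R [287.23 194.91] bot [274.25 201.62]
0.0882 L [260.99 195.09] R [287.22 195.31] bot [274.25 202.02]
268 [246 246 246 246 246 246 246 246 243 209 176 173 154 196]
270 [107 133 135 206 244 247 246 246 246 236 172 174 179 198]
272 [110 138 138 138 207 244 246 246 246 239 176 175 175 162]
274 [107 139 139 137 181 240 246 246 246 242 198 175 173 165]
276 [103 136 134 135 208 244 246 246 246 242 197 175 173 187]
278 [108 124 126 201 244 246 246 246 246 234 169 173 177 216]
280 [246 246 246 246 246 246 246 246 244 220 170 170 186 211]
0.105 [[288.86 185.93]] [[286.65 186.28]]
0.091 [[288.68 191.57]] [[286.49 191.92]]
0.081 [[288.56 195.54]] [[286.38 195.9 ]]
0.071 [[288.44 199.47]] [[286.27 199.83]]
```

View pics/s9f.png

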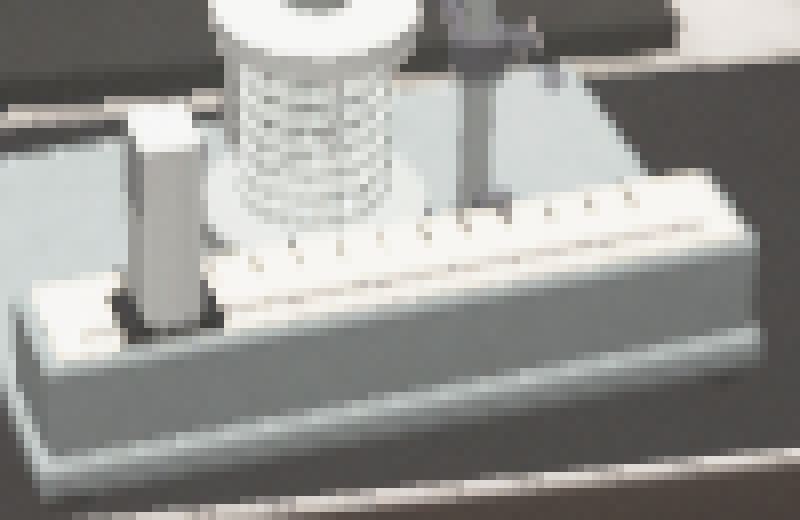

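Request:
send_rows --deltas '[{"dp":[-0.27,0.22,0],"rotation":[0,0,0]},{"dp":[-0.54,0.44,0.1],"rotation":[0,0,0]},{"dp":[-0.81,0.66,0.2],"rotation":[0,0,0]}]' --fingers -1

```text
clock: 6.68
position: [0.4325, 0.3618, 0.1868]
ee_rot: [-0.001, 0.199, 0.98, -0.001]
contact_force: [0.5, 1.6, 0.3]
width: 0.0355
```

Request:
send_rows --deltas '[{"dp":[-0.27,0.22,0],"rotation":[0,0,0]},{"dp":[-0.54,0.44,0],"rotation":[0,0,0]},{"dp":[-0.81,0.66,0],"rotation":[0,0,0]},{"dp":[-0.9,0.76,0],"rotation":[0,0,0]},{"dp":[-0.9,0.76,0],"rotation":[0,0,0]}]'

```text
clock: 7.1
position: [0.3225, 0.4555, 0.1875]
ee_rot: [-0.001, 0.195, 0.981, 0.0]
contact_force: [-1.4, -0.7, 0.3]
width: 0.0854
```

Run:
```python
from h import *
P=[shot('top','top3.png') for _ in range(6)]
np.savez('t3.npz',**P[-1]); D=np.median([p['depth'] for p in P],0); C=np.mean([p['color'].astype(float) for p in P],0); np.savez('t3a.npz',D=D,C=C)
b=cv2.imread('pics/top3.png');cv2.imwrite('pics/t3c.png',cv2.resize(b[165:255,222:322],None,fx=7,fy=6,interpolation=cv2.INTER_NEAREST))
s=monitor.get_state(); print(s['clock'],s['position'],s['width'])
```

```text
7.4 [0.3271426  0.45231931 0.18799287] 0.08578334075240551
```

View pics/t3c.png

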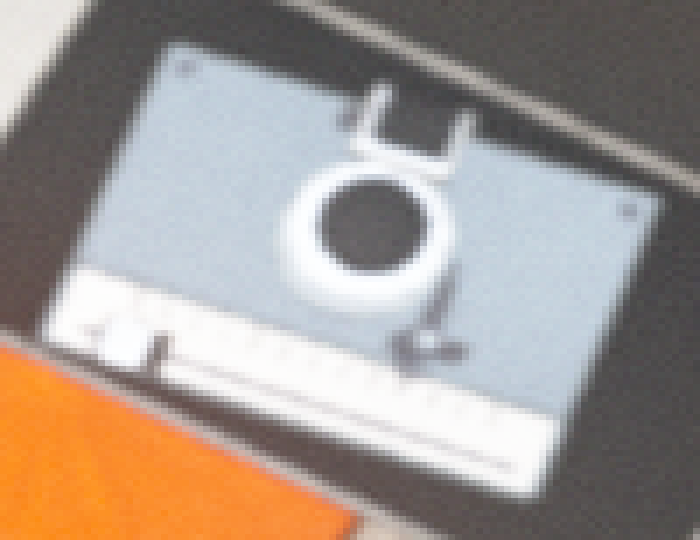

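Run:
```python
from h import *
from fit import world
T=dict(np.load('t3.npz',allow_pickle=True)); a=np.load('t3a.npz'); T['depth']=a['D']; q=np.load('q.npy')
c,s=np.cos(q[2]),np.sin(q[2])
print(proj(T,world(q,[(x,-.033,.089) for x in(.012,.002,-.008,-.018)]))+q[8:])
def loc(uv):
    w=px3(T,uv); d=w[:2]-q[:2]; return np.round([1e3*(c*d[0]+s*d[1]),1e3*(-s*d[0]+c*d[1]),1e3*w[2]],1)
for v in range(208,219):
    print(v,[ (loc((u,v))[2]) for u in range(278,292)], a['C'][v,278:292].mean(1).astype(int))
print('disc',[loc(x) for x in[(263,205),(264,206),(265,207),(266,195),(285,204),(285,200)]])
```

```text
[[287.05654418 207.35238285]
 [285.65158577 211.19914977]
 [284.24284331 215.0548889 ]
 [282.83036343 218.9194622 ]]
208 [np.float64(117.9), np.float64(118.7), np.float64(117.8), np.float64(89.3), np.float64(87.9), np.float64(88.8), np.float64(89.4), np.float64(14.9), np.float64(15.1), np.float64(14.3), np.float64(15.0), np.float64(15.7), np.float64(13.0), np.float64(14.5)] [105 137 184 232 251 253 250 229 199 194 206 208 209 209]
209 [np.float64(118.5), np.float64(116.7), np.float64(88.7), np.float64(88.2), np.float64(88.7), np.float64(88.8), np.float64(25.2), np.float64(15.5), np.float64(89.6), np.float64(14.3), np.float64(15.2), np.float64(14.7), np.float64(14.1), np.float64(16.0)] [152 204 241 251 253 251 243 217 182 187 202 208 209 209]
210 [np.float64(89.2), np.float64(88.7), np.float64(90.1), np.float64(87.4), np.float64(88.2), np.float64(25.0), np.float64(23.9), np.float64(15.5), np.float64(89.8), np.float64(16.0), np.float64(16.8), np.float64(14.8), np.float64(14.0), np.float64(15.6)] [226 245 253 253 252 245 227 193 173 187 203 208 207 208]
211 [np.float64(89.2), np.float64
[... 1960 characters left out ...]
64(91.3), np.float64(91.2), np.float64(15.5), np.float64(15.3), np.float64(15.5), np.float64(17.0), np.float64(14.6), np.float64(13.8), np.float64(15.0)] [212 211 209 196 169 143 144 168 194 204 205 206 206 207]
218 [np.float64(15.0), np.float64(14.5), np.float64(15.7), np.float64(15.5), np.float64(90.3), np.float64(92.7), np.float64(89.5), np.float64(14.6), np.float64(15.2), np.float64(14.4), np.float64(15.4), np.float64(15.2), np.float64(14.3), np.float64(14.3)] [207 206 202 188 161 144 150 180 198 205 206 207 208 207]
disc [array([-2.2, 24. , 88.3]), array([-3.7, 20.9, 89.4]), array([-5.2, 17.8, 89.3]), array([31.3, 26.9, 14.3]), array([ 18.7, -25.3,  89.4]), array([ 28.1, -22. ,  87.7])]
```

Request:
send_rows --deltas '[{"dp":[0.3,-0.15,0],"rotation":[0,0,0.035]},{"dp":[0.6,-0.3,0],"rotation":[0,0,0.035]},{"dp":[0.9,-0.46,0],"rotation":[0,0,0.035]}]'

```text
clock: 7.65
position: [0.4358, 0.3969, 0.1884]
ee_rot: [0.0, 0.189, 0.982, 0.0]
contact_force: [0.4, 1.2, 0.7]
width: 0.0853
```

Request:
send_rows --deltas '[{"dp":[0.2,-0.1,0],"rotation":[0,0,0]},{"dp":[0.41,-0.21,-0.1],"rotation":[0,0,0]},{"dp":[0.41,-0.21,-0.3],"rotation":[0,0,0]},{"dp":[0.41,-0.21,-0.5],"rotation":[0,0,0]},{"dp":[0.41,-0.21,-0.5],"rotation":[0,0,0]},{"dp":[0.41,-0.21,-0.5],"rotation":[0,0,0]}]'

```text
clock: 8.15
position: [0.4832, 0.3713, 0.1272]
ee_rot: [-0.001, 0.19, 0.982, -0.001]
contact_force: [-0.9, 0.4, 0.8]
width: 0.0856
```

```bash
python3 sn.py s10; python3 ov.py s10.npz pics/s10.png 210,150,310,250 6|tail -1
python3 - <<'E'
from h import *
from fit import world
q=np.load('q.npy'); s=monitor.get_state(); d=s['position'][:2]-q[:2]; c,k=np.cos(q[2]),np.sin(q[2]); print('local',c*d[0]+k*d[1],-k*d[0]+c*d[1],s['ee_rot'],s['width'])
E
```

```text
8.2 [0.48395025 0.37230474 0.12865666] [ 0.61419023 -0.14336472  0.33975833]
0.071 [[288.44 199.47]] [[286.27 199.83]]
local -0.06037692808305652 0.06381633952727504 [ 7.29898252e-06  1.89594038e-01  9.81862567e-01 -1.76722262e-05] 0.08541324420179022
```

View pics/s10.png

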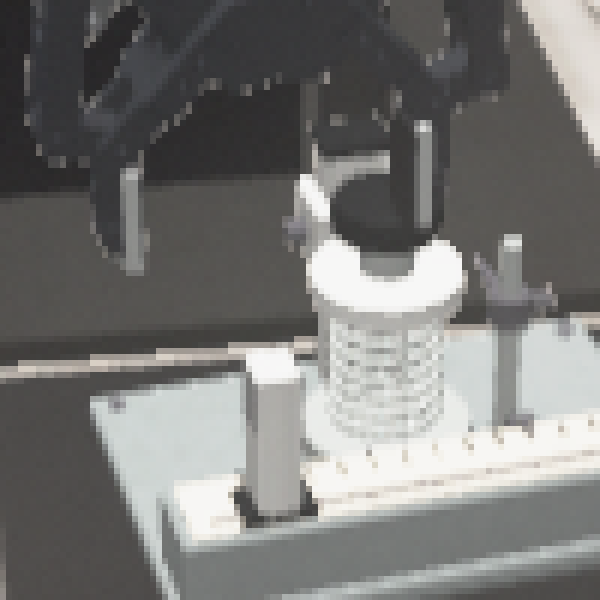

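Request:
send_rows --deltas '[{"dp":[0,0,-0.2],"rotation":[0,0,0]},{"dp":[0,0,-0.4],"rotation":[0,0,0]},{"dp":[0,0,-0.58],"rotation":[0,0,0]},{"dp":[0,0,-0.58],"rotation":[0,0,0]},{"dp":[0,0,-0.58],"rotation":[0,0,0]}]'

```text
clock: 8.62
position: [0.4835, 0.3732, 0.0596]
ee_rot: [0.0, 0.189, 0.982, 0.0]
contact_force: [0.8, -0.2, 0.7]
width: 0.0853
```

```bash
python3 sn.py s11; python3 ov.py s11.npz pics/s11.png 210,150,310,250 6|tail -1
```

```text
8.6667 [0.48439893 0.37366822 0.06061988] [-0.9488487   0.48714727  0.32613799]
0.071 [[288.44 199.47]] [[286.27 199.83]]
```

View pics/s11.png

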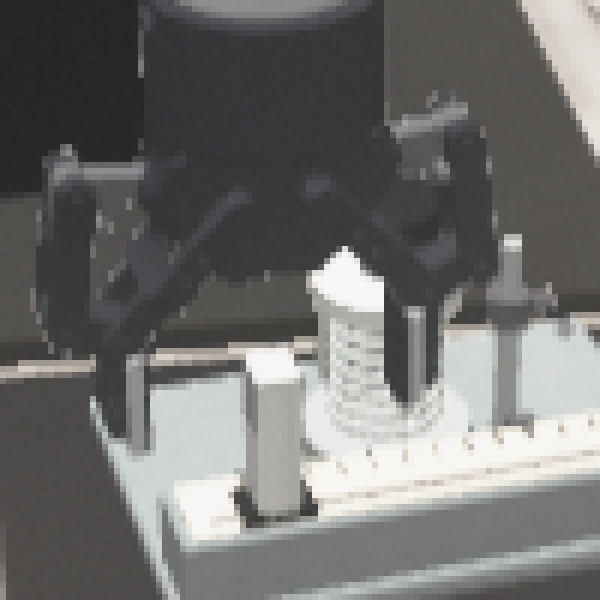

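Request:
send_rows --deltas '[{"dp":[0,0,0],"rotation":[0,0,0]},{"dp":[0,0,0],"rotation":[0,0,0]},{"dp":[0,0,0],"rotation":[0,0,0]},{"dp":[0,0,0],"rotation":[0,0,0]},{"dp":[0,0,0],"rotation":[0,0,0]},{"dp":[0,0,0],"rotation":[0,0,0]},{"dp":[0,0,0],"rotation":[0,0,0]},{"dp":[0,0,0],"rotation":[0,0,0]}]' --fingers 1 --grip_force 20

```text
clock: 9.33
position: [0.4834, 0.3729, 0.0592]
ee_rot: [0.0, 0.189, 0.982, 0.0]
contact_force: [-0.5, -0.9, 4.1]
width: 0.0158
```

```bash
python3 sn.py s12; python3 ov.py s12.npz pics/s12.png 230,150,330,250 6|tail -1
python3 - <<'E'
from h import *
q=np.load('q.npy'); s=monitor.get_state(); d=s['position'][:2]-q[:2]; c,k=np.cos(q[2]),np.sin(q[2]); print('local',c*d[0]+k*d[1],-k*d[0]+c*d[1],s['width'])
E
```

```text
9.3833 [0.48338599 0.37283507 0.05911632] [-0.74835093 -0.1017291   3.8569622 ]
0.071 [[288.44 199.47]] [[286.27 199.83]]
local -0.061097768397819816 0.06409923558590362 0.015971221046266693
```

View pics/s12.png

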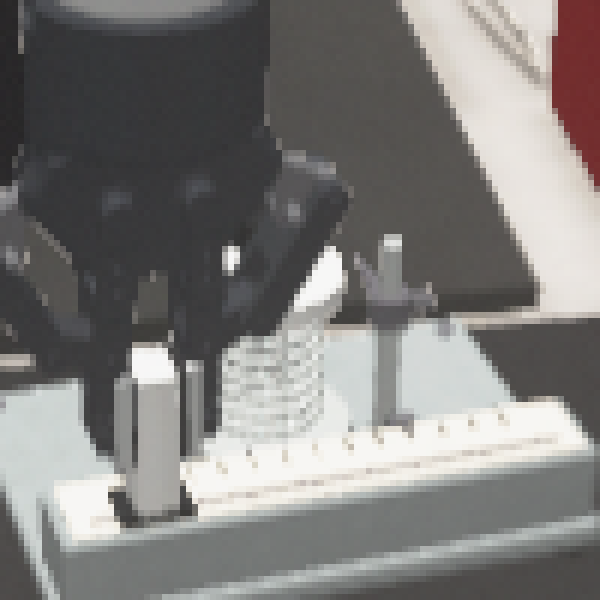

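Request:
send_rows --deltas '[{"dp":[-0.03,-0.075,0],"rotation":[0,0,0]},{"dp":[-0.074,-0.185,0],"rotation":[0,0,0]},{"dp":[-0.118,-0.295,0],"rotation":[0,0,0]},{"dp":[-0.162,-0.405,0],"rotation":[0,0,0]},{"dp":[-0.206,-0.515,0],"rotation":[0,0,0]},{"dp":[-0.25,-0.625,0],"rotation":[0,0,0]},{"dp":[-0.296,-0.74,0],"rotation":[0,0,0]},{"dp":[-0.296,-0.74,0],"rotation":[0,0,0]},{"dp":[-0.296,-0.74,0],"rotation":[0,0,0]},{"dp":[-0.296,-0.74,0],"rotation":[0,0,0]}]'

```text
clock: 10.22
position: [0.4472, 0.2837, 0.0591]
ee_rot: [-0.0, 0.189, 0.982, -0.0]
contact_force: [-1.4, -0.1, 5.6]
width: 0.0156
```

```bash
python3 sn.py s13; python3 ov.py s13.npz pics/s13.png 250,170,330,245 9|tail -1
python3 - <<'E'
from h import *
q=np.load('q.npy'); s=monitor.get_state(); d=s['position'][:2]-q[:2]; c,k=np.cos(q[2]),np.sin(q[2]); print('local',c*d[0]+k*d[1],-k*d[0]+c*d[1],s['width'])
E
```

```text
10.2667 [0.44733987 0.28388812 0.0590898 ] [-2.5797605  -1.52504838  6.89264996]
0.071 [[288.44 199.47]] [[286.27 199.83]]
local -0.06153861350652926 -0.03187310102749039 0.015804869166106617
```

View pics/s13.png

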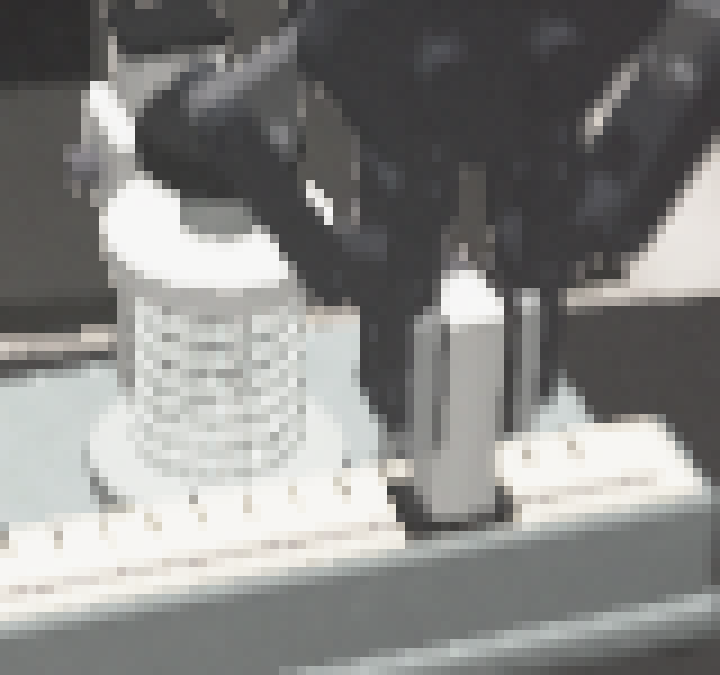

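Request:
send_rows --deltas '[{"dp":[-0.007,-0.017,0],"rotation":[0,0,0]},{"dp":[-0.007,-0.017,0],"rotation":[0,0,0]},{"dp":[-0.007,-0.017,0],"rotation":[0,0,0]},{"dp":[-0.007,-0.017,0],"rotation":[0,0,0]}]'

```text
clock: 10.6
position: [0.4469, 0.2827, 0.0591]
ee_rot: [-0.0, 0.189, 0.982, 0.0]
contact_force: [-2.8, 0.9, 7.2]
width: 0.0157
```

Request:
send_rows --deltas '[{"dp":[-0.007,-0.017,0],"rotation":[0,0,0]},{"dp":[-0.007,-0.017,0],"rotation":[0,0,0]},{"dp":[-0.007,-0.017,0],"rotation":[0,0,0]},{"dp":[-0.007,-0.017,0],"rotation":[0,0,0]}]' --fingers 0

```text
clock: 10.93
position: [0.446, 0.2799, 0.0583]
ee_rot: [-0.0, 0.189, 0.982, -0.0]
contact_force: [1.0, -0.5, -0.3]
width: 0.0429
```

```bash
python3 sn.py s14
python3 - <<'E'
from h import *
q=np.load('q.npy'); s=monitor.get_state(); d=s['position'][:2]-q[:2]; c,k=np.cos(q[2]),np.sin(q[2]); print('local',c*d[0]+k*d[1],-k*d[0]+c*d[1],s['width'])
E
```

```text
10.9833 [0.44604049 0.27990153 0.05839331] [-0.90045889 -0.12341678  0.2750591 ]
local -0.06126478113672297 -0.03605715408485682 0.042971020204822546
```

Request:
send_rows --deltas '[{"dp":[0,0,0.25],"rotation":[0,0,0]},{"dp":[0,0,0.55],"rotation":[0,0,0]},{"dp":[0,0,0.85],"rotation":[0,0,0]}]'

```text
clock: 11.23
position: [0.4453, 0.2796, 0.1609]
ee_rot: [-0.001, 0.189, 0.982, -0.001]
contact_force: [0.8, 0.9, -0.3]
width: 0.0424
```

Request:
send_rows --deltas '[{"dp":[-0.25,0.25,0],"rotation":[0,0,0]},{"dp":[-0.5,0.5,0],"rotation":[0,0,0]},{"dp":[-0.75,0.75,0],"rotation":[0,0,0]},{"dp":[-1,1,0],"rotation":[0,0,0]}]'

```text
clock: 11.57
position: [0.3272, 0.3987, 0.161]
ee_rot: [0.0, 0.19, 0.982, 0.0]
contact_force: [0.6, -0.1, -0.5]
width: 0.0428
```

Request:
send_rows --deltas '[{"dp":[0,0.3,0],"rotation":[0,0,0]},{"dp":[0,0.5,0],"rotation":[0,0,0]},{"dp":[0,0.5,0],"rotation":[0,0,0]}]'

```text
clock: 11.82
position: [0.3281, 0.4629, 0.1607]
ee_rot: [0.0, 0.187, 0.982, 0.002]
contact_force: [0.4, 0.5, 0.6]
width: 0.043
```

```bash
cat > look.py <<'E'
from h import *
import sys
n=sys.argv[1]
p=shot('scene','s'+n+'.png');np.savez('s'+n+'.npz',**p)
t=shot('top','t'+n+'.png');np.savez('t'+n+'.npz',**t)
for x in(p,t):
  for k in('needle_tip','tab_nose','tab_top'):
    r=models.find_in(k,x); print(k,[(np.round(o['box'],1).tolist(),round(o['score'],2)) for o in r[:2]])
a=cv2.cvtColor(p['color'],cv2.COLOR_RGB2BGR)[185:245,265:335]; b=cv2.cvtColor(t['color'],cv2.COLOR_RGB2BGR)[195:255,255:325]
cv2.imwrite('pics/c'+n+'s.png',cv2.resize(a,None,fx=10,fy=10,interpolation=cv2.INTER_CUBIC))
cv2.imwrite('pics/c'+n+'t.png',cv2.resize(b,None,fx=10,fy=10,interpolation=cv2.INTER_CUBIC))
s=monitor.get_state(); print(s['clock'],s['position'])
E
python3 look.py 15
```

```text
needle_tip []
tab_nose [([293.8, 210.4, 307.9, 233.0], 0.74)]
tab_top [([294.7, 210.2, 310.5, 230.2], 0.59)]
needle_tip []
tab_nose [([274.2, 229.3, 280.6, 240.7], 0.58)]
tab_top []
12.2167 [0.32853167 0.45683209 0.16083001]
```

View pics/c15s.png

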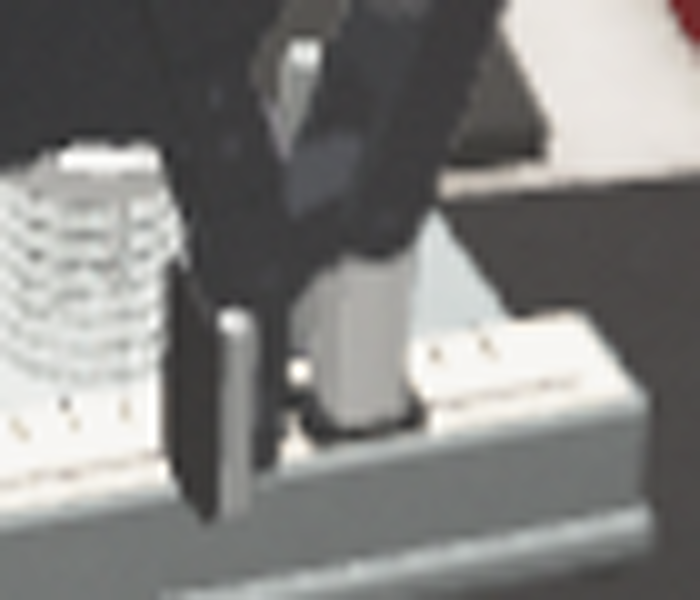

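View pics/c15t.png

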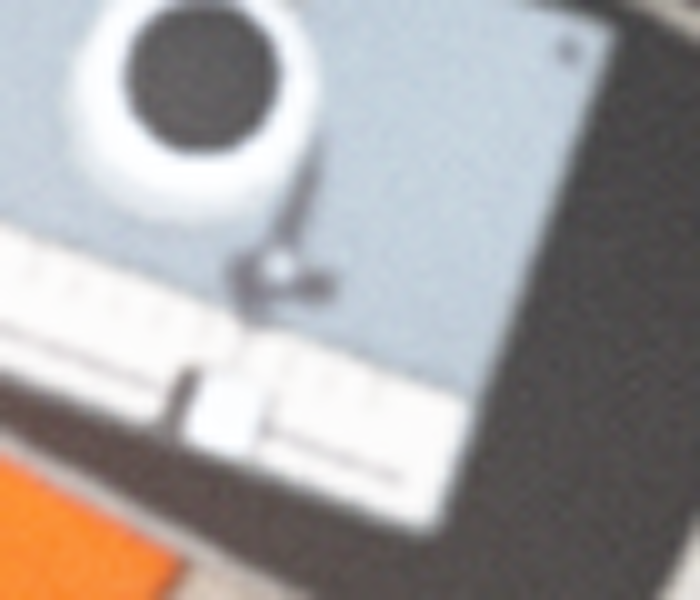

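Run:
```python
from h import *
q=np.load('q.npy'); T=dict(np.load('t15.npz',allow_pickle=True)); c,k=np.cos(q[2]),np.sin(q[2])
def loc(uv,z):
    w=atz(T,np.array(uv)-q[8:10],z); d=w[:2]-q[:2]; return np.round([1e3*(c*d[0]+k*d[1]),1e3*(-k*d[0]+c*d[1])],1)
f=lambda a,b:(255+a/10-.45,195+b/10-.45)
print('needle',loc(f(255,305),.049),loc(f(245,345),.049)); print('tab',loc(f(225,412),.106))
print('rail end rear R',loc(f(472,403),.046),'front R',loc(f(435,530),.046))
print('post',loc(f(280,268),.115))
g=T['color'].astype(int).mean(2)
print(g[222:236,272:292].astype(int))
```

```text
needle [-32.7 -33.8] [-43.  -34.9]
tab [-61.1 -32.9]
rail end rear R [-36.6 -94.1] front R [-69.9 -96.1]
post [-25.1 -33. ]
[[201 205 207 204 199 172 146 133 146 175 206 211 181 158 153 161 178 193
  204 208]
 [202 202 200 199 196 177 151 131 136 155 167 171 152 137 130 142 166 195
  203 208]
 [229 219 204 195 196 184 156 136 134 143 151 158 154 144 143 149 171 198
  205 205]
 [246 244 234 218 210 198 173 146 148 155 175 183 185 174 171 177 189 202
  207 207]
 [250 251 247 238 235 227 195 164 159 164 180 197 200 200 195 199 202 205
  207 205]
 [251 251 248 242 244 245 229 193 180 178 188 190 197 201 204 205 206 208
  204 202]
 [251 251 247 244 248 249 241 222 221 226 226 224 218 209 203 199 198 200
  201 202]
 [251 250 247 248 250 249 244 235 242 247 248 243 239 230 223 206 199 196
  195 194]
 [250 247 244 246 249 247 239 242 249 251 250 245 243 246 243 237 228 219
  199 191]
 [240 216 210 227 238 240 237 244 250 251 249 243 245 250 250 248 244 242
  233 221]
 [214 159 165 215 239 242 243 245 248 250 248 244 247 250 250 246 246 248
  249 244]
 [176 133 166 230 250 251 250 250 249 247 245 248 250 251 249 245 246 251
  251 248]
 [146 133 186 243 253 253 253 253 250 241 236 245 250 251 249 248 249 251
  251 248]
 [139 153 219 249 253 253 253 253 249 234 231 246 250 251 250 250 251 251
  250 247]]
```

Request:
send_rows --deltas '[{"dp":[-0.1,-0.3,0.2],"rotation":[0,0,0]},{"dp":[-0.1,-0.65,0.4],"rotation":[0,0,0]},{"dp":[-0.1,-1,0.5],"rotation":[0,0,0]}]'

```text
clock: 12.47
position: [0.3164, 0.3482, 0.2182]
ee_rot: [0.0, 0.188, 0.982, 0.001]
contact_force: [0.9, -0.7, 1.0]
width: 0.0424
```

Request:
send_rows --deltas '[{"dp":[0,-0.34,0],"rotation":[0,0,0]},{"dp":[0,-0.68,0],"rotation":[0,0,0]},{"dp":[0,-1,0],"rotation":[0,0,0]}]'

```text
clock: 12.72
position: [0.3157, 0.2265, 0.2175]
ee_rot: [0.001, 0.189, 0.982, 0.0]
contact_force: [0.8, -0.4, -0.8]
width: 0.0427
```

Request:
send_rows --deltas '[{"dp":[0,-0.34,0],"rotation":[0,0,0]},{"dp":[0,-0.68,0],"rotation":[0,0,0]},{"dp":[0,-1,0],"rotation":[0,0,0]},{"dp":[0,-1,0],"rotation":[0,0,0]}]'

```text
clock: 13.05
position: [0.3158, 0.1021, 0.2172]
ee_rot: [0.001, 0.194, 0.981, -0.002]
contact_force: [0.5, 1.2, 0.2]
width: 0.0426
```

```bash
sed -i 's/185:245,265:335/180:255,235:335/;s/fx=10,fy=10/fx=8,fy=8/' look.py; python3 look.py 16
python3 - <<'E'
from h import *
P=[shot('top') for _ in range(8)]; np.savez('t16a.npz',C=np.mean([p['color'].astype(float) for p in P],0),D=np.median([p['depth'] for p in P],0))
P=[shot('scene') for _ in range(4)]; np.savez('s16a.npz',C=np.mean([p['color'].astype(float) for p in P],0))
C=np.load('t16a.npz')['C'][215:250,255:305,::-1]; C=np.clip((C-110)*1.75,0,255).astype(np.uint8)
cv2.imwrite('pics/t16z.png',cv2.resize(C,None,fx=16,fy=16,interpolation=cv2.INTER_NEAREST))
E
```

```text
needle_tip []
tab_nose [([175.3, 234.5, 191.6, 255.0], 0.72), ([292.5, 200.5, 309.5, 231.1], 0.65)]
tab_top [([292.7, 204.8, 308.1, 229.8], 0.67)]
needle_tip [([269.9, 229.5, 282.1, 237.9], 0.52)]
tab_nose []
tab_top [([268.9, 229.4, 280.5, 236.8], 0.42)]
13.45 [0.31612112 0.10999316 0.21696783]
```

View pics/c16s.png

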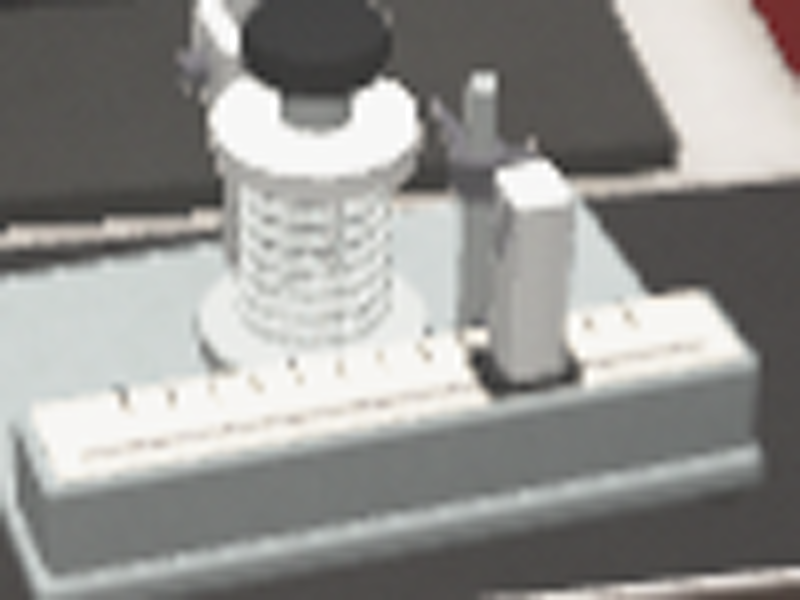

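View pics/t16z.png

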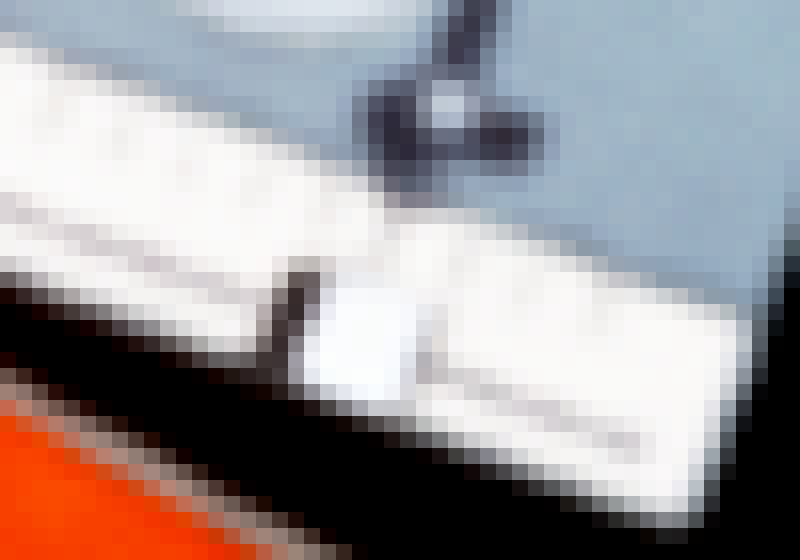

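```bash
cat > fit2.py <<'E'
from h import *
from scipy.optimize import least_squares
from scipy.ndimage import map_coordinates
from fit import world
S=dict(np.load('s16.npz',allow_pickle=True)); T=dict(np.load('t16.npz',allow_pickle=True))
S['g']=np.load('s16a.npz')['C'].mean(2); T['g']=np.load('t16a.npz')['C'].mean(2)
def seg(a,b,n=25,lo=.06,hi=.94): t=np.linspace(lo,hi,n)[:,None]; return np.array(a)*(1-t)+np.array(b)*t
def feats(q):
    w,ty,tx,zd=q[3],q[4],q[5],q[10]
    R=[(-.052+w,.097,.046),(-.052-w,.097,.046),(-.052-w,-.097,.046),(-.052+w,-.097,.046)]
    circ=lambda r,z,a,b:np.c_[.012+r*np.cos(np.linspace(a,b,40)),r*np.sin(np.linspace(a,b,40)),np.full(40,z)]
    P=[(tx+.009,ty+.008,.106),(tx-.009,ty+.008,.106),(tx-.009,ty-.008,.106),(tx+.009,ty-.008,.106)]
    lowL=(tx+.009,ty+.008,.06);lowR=(tx-.009,ty-.008,.06)
    F=[]
    F+=[('S','railL',seg(R[0],R[1],10,.15,.85)),('S','railFa',seg(R[1],(-.052-w,ty+.02,.046))),('S','railFb',seg((-.052-w,ty-.02,.046),R[2],12)),('S','railR',seg(R[2],R[3],12,.1,.9)),
        ('S','discF',circ(.028,zd,np.pi*.75,np.pi*1.15)),
        ('S','plL',seg(P[0],lowL,20,.1,.6)),('S','plR',seg(P[2],lowR,20,.1,.9)),
        ('S','ftL',seg((tx-.009,ty+.013,.047),(tx-.009,ty+.013,.053),4)),('S','ftR',seg((tx-.009,ty-.013,.047),(tx-.009,ty-.013,.053),4))]
    F+=[('T','railF1',seg(R[1],(-.052-w,ty+.02,.046))),('T','railF2',seg((-.052-w,ty-.02,.046),R[2],12)),('T','railR',seg(R[2],R[3],12,.15,.85)),('T','railB1',seg(R[0],(-.052+w,-.01,.046),25,.05,.9)),('T','railB2',seg((-.052+w,-.05,.046),R[3],12,.1,.95)),
        ('T','cap',circ(.020,zd+.030,0,2*np.pi)),
        ('T','plLeft',seg(P[0],P[1],6,.2,.9)),('T','plF',seg(P[1],P[2],6,.2,.8))]
    return F
def pr(c,q,X):
    return proj(S,world(q,X))+q[6:8] if c=='S' else proj(T,world(q,X))+q[8:10]
def measure(q,rng):
    M=[]
    for c,n,X in feats(q):
        g=(S if c=='S' else T)['g']; p=pr(c,q,X); t=np.gradient(p,axis=0); t/=np.linalg.norm(t,axis=1)[:,None]; nrm=np.c_[-t[:,1],t[:,0]]
        s=np.arange(-rng-1,rng+1.01,.1)
        pts=p[:,None,:]+s[None,:,None]*nrm[:,None,:]
        v=map_coordinates(g,[pts[...,1],pts[...,0]],order=1); gr=np.abs(v[:,10:]-v[:,:-10]); ss=s[5:-5]
        gr=np.array([np.convolve(x,np.ones(5)/5,'same') for x in gr])
        i=gr.argmax(1); ok=(i>2)&(i<gr.shape[1]-3)&(gr.max(1)>25)
        # centroid round peak
        off=np.array([(ss[max(0,k-5):k+6]*gr[j,max(0,k-5):k+6]).sum()/gr[j,max(0,k-5):k+6].sum() for j,k in enumerate(i)])
        M.append((c,n,p+off[:,None]*nrm,nrm,ok,off))
    return M
if __name__=="__main__":
    q=np.r_[np.load('q.npy'),.0889]; q[4]=-.033
    for it,rng in enumerate([3,2,2,1.5,1.5]):
        M=measure(q,rng)
        def res(qq):
            r=[]
            for (c,n,m,nr,ok,_),(_,_,X) in zip(M,feats(qq)):
                d=((pr(c,qq,X)-m)*nr).sum(1)[ok]; r.append(d/np.sqrt(max(1,len(d)))*2)
            return np.r_[np.concatenate(r),(qq[6:10]-q0)*.2,(qq[10]-.0889)*2000,(qq[3]-.0172)*500]
        q0=0
        q=least_squares(res,q,loss='soft_l1',f_scale=.1,x_scale=np.r_[.001,.001,.005,.001,.001,.001,1,1,1,1,.001]).x
    print(q.round(4))
    for (c,n,m,nr,ok,off) in measure(q,1.5): print(c,n,ok.sum(),len(ok),np.median(off[ok]).round(2) if ok.any() else None, off[ok].std().round(2))
    np.save('q2.npy',q)
E
python3 fit2.py
```

```text
[ 0.513   0.2954 -0.3859  0.0173 -0.0347 -0.0606 -0.0624 -0.2374  1.2438
 -1.2565  0.0889]
S railL 8 10 0.47 1.15
S railFa 25 25 0.49 0.64
S railFb 12 12 -0.09 0.52
S railR 12 12 -0.01 0.13
S discF 40 40 -0.1 0.25
S plL 4 20 -1.32 0.25
S plR 16 20 -0.05 0.23
S ftL 3 4 0.0 0.06
S ftR 3 4 -0.03 0.04
T railF1 25 25 0.01 0.14
T railF2 12 12 -0.0 0.15
T railR 12 12 0.1 0.14
T railB1 3 25 0.1 0.09
T railB2 6 12 -0.04 0.16
T cap 40 40 -0.81 0.48
T plLeft 6 6 0.15 0.13
T plF 6 6 -0.01 0.1
```

```bash
sed -e "s/w,ty,tx,zd=q\[3\],q\[4\],q\[5\],q\[10\]/w,ty,tx,zd,L=q[3],q[4],q[5],q[10],q[11]/; s/,\.097,\.046/,L,.046/g; s/,-\.097,\.046/,-L,.046/g; s/np.r_\[np.load('q.npy'),.0889\]/np.r_[np.load('q.npy'),.0889,.096]/; s/1,1,1,1,.001\]/1,1,1,1,.001,.001]/; s/q2.npy/q3.npy/; s/gr.max(1)>25/gr.max(1)>15/" -e "s/('T','cap'/('T','railL',seg(R[0],R[1],12,.15,.85)),('T','discL',circ(.028,zd,np.pi*.4,np.pi*.8)),('T','cap'/" -e "s/('S','plL'[^)]*)),/('S','plTopF',seg(P[1],P[2],8,.15,.85)),/" -e "s/'plL',seg(P\[0\],lowL,20,.1,.6)/'plL',seg(P[0],lowL,20,.1,.6)/" fit2.py > fit3.py; grep -n plTopF fit3.py | head -2; python3 fit3.py
```

```text
17:        ('S','plTopF',seg(P[1],P[2],8,.15,.85)),('S','plR',seg(P[2],lowR,20,.1,.9)),
[ 0.5141  0.2947 -0.3825  0.0172 -0.0336 -0.0607  0.4117  0.0801  1.2073
 -0.6716  0.0889  0.096 ]
S railL 10 10 0.05 0.77
S railFa 25 25 0.4 0.66
S railFb 12 12 -0.04 0.52
S railR 12 12 -0.05 0.11
S discF 40 40 -0.15 0.2
S plTopF 8 8 0.05 0.21
S plR 20 20 -0.03 0.26
S ftL 4 4 0.05 0.09
S ftR 4 4 -0.02 0.03
T railF1 25 25 -0.0 0.17
T railF2 12 12 0.01 0.17
T railR 12 12 0.1 0.15
T railB1 25 25 -0.01 0.16
T railB2 12 12 0.1 0.22
T railL 12 12 -0.1 0.13
T discL 22 40 0.29 0.3
T cap 40 40 -0.7 0.34
T plLeft 6 6 0.09 0.13
T plF 6 6 -0.05 0.1
```

Run:
```python
from h import *
o=[]
for n,(x,y) in dict(s1=(300,206),s9=(285,208)).items():
    S=dict(np.load(n+'.npz',allow_pickle=True)); o.append(cv2.resize(S['color'][y:y+22,x:x+26,::-1],None,fx=15,fy=15,interpolation=cv2.INTER_NEAREST))
cv2.imwrite('pics/nd.png',np.hstack(o))
from fit3 import world,pr
import fit3
q=np.load('q3.npy')
for y in (-.07,-.0345): print(y,[pr('S',q,[(x,y,z)]).round(1).tolist() for x,z in((-.046,.049),(-.035,.049),(-.046,.046))])
```

```text
-0.07 [[[313.5, 219.6]], [[311.6, 216.8]], [[313.5, 220.7]]]
-0.0345 [[[297.8, 222.4]], [[295.9, 219.6]], [[297.7, 223.6]]]
```

View pics/nd.png

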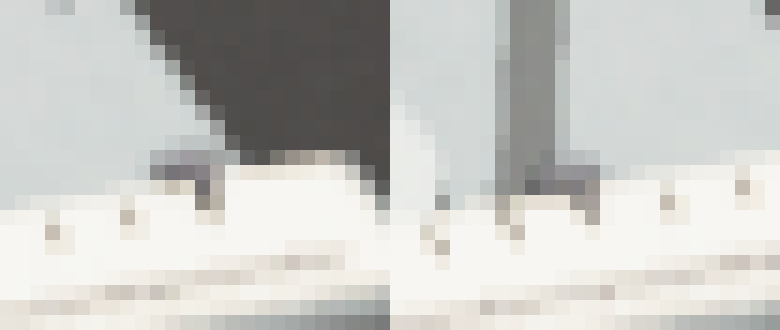

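Run:
```python
from h import *
from fit3 import pr
import fit3
q=np.load('q3.npy')
for n,r,c in(('s1',range(217,222),range(309,318)),('s9',range(219,224),range(293,303))):
    g=dict(np.load(n+'.npz',allow_pickle=True))['color'].mean(2)
    for v in r: print(n,v,c[0],g[v,c[0]:c[-1]+1].astype(int))
T=fit3.T; g=T['g']
c,k=np.cos(q[2]),np.sin(q[2])
def loc(uv,z):
    w=atz(T,np.array(uv)-q[8:10],z); d=w[:2]-q[:2]; return np.round([1e3*(c*d[0]+k*d[1]),1e3*(-k*d[0]+c*d[1])],1)
from scipy.ndimage import map_coordinates
for x in np.arange(-.026,-.056,-.003):
    ys=np.arange(-.054,-.014,.0015)
    p=pr('T',q,np.c_[np.full(len(ys),x),ys,np.full(len(ys),.049)])
    print(round(x*1e3),map_coordinates(g,[p[:,1],p[:,0]],order=1).astype(int))
print((ys*1e3).round(1))
```

```text
s1 217 309 [204 141 118 121 132 170 233 225 223]
s1 218 309 [225 217 192 212 114 182 244 245 245]
s1 219 309 [242 243 241 242 138 176 245 245 245]
s1 220 309 [235 245 245 244 227 215 245 245 245]
s1 221 309 [236 245 245 245 244 241 245 245 245]
s9 219 293 [138 126 135 149 149 146 199 213 220 227]
s9 220 293 [138 106 124 126 128 149 233 238 240 241]
s9 221 293 [209 221 221 224 155 160 242 245 245 244]
s9 222 293 [222 245 245 245 231 171 242 245 245 244]
s9 223 293 [191 245 245 245 245 236 245 245 245 245]
-26 [210 202 194 188 182 179 176 174 170 166 161 161 156 150 142 139 137 144
 152 168 184 199 208 212 214 214 214]
-29 [210 210 208 207 206 205 204 199 195 187 178 166 155 147 141 140 147 157
 169 183 194 204 207 210 212 212 212]
-32 [208 208 210 212 211 209 204 200 196 190 183 173 166 159 158 159 168 180
 193 198 200 202 204 207 208 208 209]
-35 [227 228 228 229 229 228 227 224 218 209 198 187 181 183 184 196 207 217
 222 223 223 222 224 226 227 229 230]
-38 [247 248 248 246 244 245 247 249 246 241 236 229 224 220 226 236 242 246
 244 243 242 244 247 247 249 248 248]
-41 [251 251 250 248 247 246 249 251 252 251 249 245 241 240 244 248 251 251
 249 247 247 249 250 252 252 251 250]
-44 [251 252 250 249 247 247 249 251 252 252 251 248 245 244 246 249 251 251
 251 249 249 249 251 252 252 252 250]
-47 [252 252 251 250 249 248 249 250 251 250 249 247 245 243 244 245 247 247
 248 248 248 250 252 252 252 252 252]
-50 [252 252 250 248 244 242 245 248 250 251 251 250 248 247 245 244 239 231
 223 220 227 235 245 251 252 253 252]
-53 [252 251 250 244 237 238 240 248 252 253 253 253 253 253 252 249 238 218
 183 166 173 203 232 245 252 252 252]
[-54.  -52.5 -51.  -49.5 -48.  -46.5 -45.  -43.5 -42.  -40.5 -39.  -37.5
 -36.  -34.5 -33.  -31.5 -30.  -28.5 -27.  -25.5 -24.  -22.5 -21.  -19.5
 -18.  -16.5 -15. ]
```

Run:
```python
from h import *
import fit3
from fit3 import measure,pr,feats
q=np.load('q3.npy'); c,k=np.cos(q[2]),np.sin(q[2])
for n,tcp in (('s16',None),('s12',(.48339,.37284)),('s13',(.44734,.28389))):
    fit3.S['g']=dict(np.load(n+'.npz',allow_pickle=True))['color'].mean(2)
    best=[]
    for y0 in ([-.0336] if n=='s16' else [.0634] if n=='s12' else [-.032]):
        qq=q.copy(); qq[4]=y0
        for it in range(3):
            M={(a,b):(m,nr,ok,off) for a,b,m,nr,ok,off in measure(qq,2) if a=='S'}
            qd=qq.copy(); qd[4]+=.001
            J={(a,b):X for a,b,X in feats(qd)}; J0={(a,b):X for a,b,X in feats(qq)}
            est=[]
            for f in('ftL','ftR'):
                m,nr,ok,off=M[('S',f)]; d=((pr('S',qd,J[('S',f)])-pr('S',qq,J0[('S',f)]))*nr).sum(1)
                est.append(np.median((off/d)[ok])); 
            e=np.mean(est); qq[4]+=e*.001
        print(n,'tab y',qq[4].round(5),'spread',np.diff(est).round(2))
    if tcp: d=np.array(tcp)-q[:2]; print('tcp local',c*d[0]+k*d[1],-k*d[0]+c*d[1])
```

```text
s16 tab y -0.03361 spread [0.05]
s12 tab y 0.06303 spread [-0.8]
tcp local -0.057627991808905855 0.06100205368797991
s13 tab y -0.03167 spread [-0.42]
tcp local -0.057873075917239385 -0.03497526099512552
```

Request:
send_rows --deltas '[{"dp":[0.18,0.24,0],"rotation":[0,0,0]},{"dp":[0.36,0.48,0],"rotation":[0,0,0]},{"dp":[0.54,0.71,0],"rotation":[0,0,0]}]'

```text
clock: 14.3
position: [0.3819, 0.195, 0.2173]
ee_rot: [0.001, 0.19, 0.982, 0.0]
contact_force: [0.6, -1.2, 0.1]
width: 0.0429
```

Request:
send_rows --deltas '[{"dp":[0.18,0.24,0],"rotation":[0,0,0]},{"dp":[0.36,0.48,-0.2],"rotation":[0,0,0]},{"dp":[0.54,0.71,-0.4],"rotation":[0,0,0]},{"dp":[0.54,0.71,-0.4],"rotation":[0,0,0]},{"dp":[0.54,0.71,-0.4],"rotation":[0,0,0]},{"dp":[0.54,0.71,-0.4],"rotation":[0,0,0]}]'

```text
clock: 14.8
position: [0.4453, 0.2787, 0.1687]
ee_rot: [-0.001, 0.189, 0.982, -0.001]
contact_force: [-0.2, 0.4, 1.3]
width: 0.0428
```

Run:
```python
from h import *
shot('scene','s17.png')
s=monitor.get_state(); print(s['clock'],s['position'],s['ee_rot'],s['width'], (np.array([.44618,.28101,.0591])-s['position'])/.12)
```

```text
14.85 [0.44536719 0.27848936 0.16949454] [-8.88076360e-05  1.89121355e-01  9.81953688e-01 -2.45296611e-04] 0.043002553822128295 [ 0.00677344  0.02100534 -0.91995446]
```

View pics/s17.png

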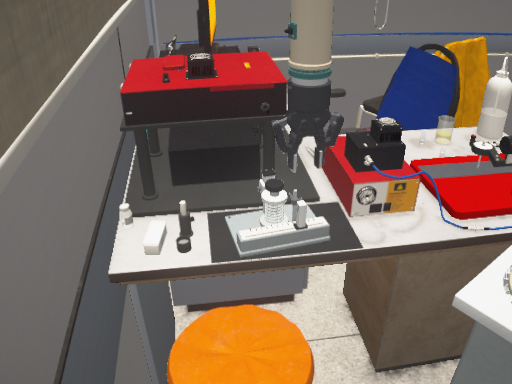

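Request:
send_rows --deltas '[{"dp":[0.007,0.021,-0.25],"rotation":[0,0,0]},{"dp":[0.007,0.021,-0.5],"rotation":[0,0,0]},{"dp":[0.007,0.021,-0.75],"rotation":[0,0,0]},{"dp":[0.007,0.021,-0.92],"rotation":[0,0,0]},{"dp":[0.007,0.021,-0.92],"rotation":[0,0,0]},{"dp":[0.007,0.021,-0.92],"rotation":[0,0,0]},{"dp":[0.007,0.021,-0.92],"rotation":[0,0,0]}]'

```text
clock: 15.43
position: [0.4479, 0.2818, 0.0609]
ee_rot: [0.002, 0.189, 0.982, 0.001]
contact_force: [-0.6, 0.2, -0.2]
width: 0.0427
```

Request:
send_rows --deltas '[{"dp":[0,0,0],"rotation":[0,0,0]},{"dp":[0,0,0],"rotation":[0,0,0]},{"dp":[0,0,0],"rotation":[0,0,0]},{"dp":[0,0,0],"rotation":[0,0,0]},{"dp":[0,0,0],"rotation":[0,0,0]},{"dp":[0,0,0],"rotation":[0,0,0]}]' --fingers 1 --grip_force 20

```text
clock: 15.93
position: [0.4479, 0.2821, 0.0605]
ee_rot: [0.001, 0.189, 0.982, 0.001]
contact_force: [-0.2, -1.2, 7.7]
width: 0.0155
```

```bash
cat > tab.py <<'E'
from h import *
import fit3,sys
from fit3 import measure,pr,feats
q=np.load('q3.npy'); c,k=np.cos(q[2]),np.sin(q[2])
P=[shot('scene') for _ in range(2)]; fit3.S['g']=np.mean([p['color'].astype(float) for p in P],0).mean(2)
cv2.imwrite('pics/'+sys.argv[1]+'.png',cv2.resize(P[0]['color'][180:255,235:335,::-1],None,fx=8,fy=8,interpolation=cv2.INTER_CUBIC))
qq=q.copy(); qq[4]=float(sys.argv[2])
for it in range(3):
    M={(a,b):(m,nr,ok,off) for a,b,m,nr,ok,off in measure(qq,2) if a=='S'}
    qd=qq.copy(); qd[4]+=.001
    J={(a,b):X for a,b,X in feats(qd)}; J0={(a,b):X for a,b,X in feats(qq)}; est=[]
    for f in('ftL','ftR'):
        m,nr,ok,off=M[('S',f)]; d=((pr('S',qd,J[('S',f)])-pr('S',qq,J0[('S',f)]))*nr).sum(1); est.append(np.median((off/d)[ok]))
    qq[4]+=np.mean(est)*.001
s=monitor.get_state(); d=s['position'][:2]-q[:2]
print('tab y',qq[4].round(5),'spread',np.diff(est).round(2),'tcp',s['position'],'local y',(-k*d[0]+c*d[1]).round(4),s['width'],s['clock'],s['contact_force'].round(1))
E
python3 tab.py s18 -.0345
```

```text
tab y -0.03361 spread [0.04] tcp [0.44785712 0.28214515 0.06050006] local y -0.0364 0.01591642756885477 16.0333 [-1.1 -0.5  7.9]
```

Request:
send_rows --deltas '[{"dp":[-0.004,-0.01,0],"rotation":[0,0,0]},{"dp":[-0.004,-0.01,0],"rotation":[0,0,0]},{"dp":[-0.004,-0.01,0],"rotation":[0,0,0]},{"dp":[-0.004,-0.01,0],"rotation":[0,0,0]},{"dp":[-0.004,-0.01,0],"rotation":[0,0,0]}]'

```text
clock: 16.45
position: [0.4476, 0.2815, 0.0605]
ee_rot: [0.002, 0.189, 0.982, 0.001]
contact_force: [-0.2, 1.4, 6.7]
width: 0.0154
```

```bash
python3 tab.py s19 -.0345
```

```text
tab y -0.03387 spread [-0.22] tcp [0.44762236 0.28151265 0.06050498] local y -0.0371 0.01576845710484401 16.55 [-0.3  0.9  6.6]
```

Request:
send_rows --deltas '[{"dp":[-0.004,-0.01,0],"rotation":[0,0,0]},{"dp":[-0.004,-0.01,0],"rotation":[0,0,0]},{"dp":[-0.004,-0.01,0],"rotation":[0,0,0]},{"dp":[-0.004,-0.01,0],"rotation":[0,0,0]},{"dp":[-0.004,-0.01,0],"rotation":[0,0,0]}]'

```text
clock: 16.97
position: [0.4472, 0.2804, 0.0605]
ee_rot: [0.002, 0.189, 0.982, 0.002]
contact_force: [-0.0, 0.8, 6.7]
width: 0.0155
```

```bash
python3 tab.py s20 -.0345
```

```text
tab y -0.03571 spread [-0.29] tcp [0.44718613 0.28043752 0.06052589] local y -0.0382 0.01573757162137389 17.0667 [-0.4  1.5  6.9]
```

Request:
send_rows --deltas '[{"dp":[0.003,0.007,0],"rotation":[0,0,0]},{"dp":[0.003,0.007,0],"rotation":[0,0,0]},{"dp":[0.003,0.007,0],"rotation":[0,0,0]},{"dp":[0.003,0.007,0],"rotation":[0,0,0]},{"dp":[0.003,0.007,0],"rotation":[0,0,0]}]'

```text
clock: 17.48
position: [0.4473, 0.2807, 0.0605]
ee_rot: [0.001, 0.189, 0.982, 0.001]
contact_force: [-1.3, -0.3, 7.3]
width: 0.0157
```

```bash
python3 tab.py s21 -.0345
```

```text
tab y -0.03565 spread [-0.09] tcp [0.44727295 0.28070254 0.0605152 ] local y -0.038 0.015568503956432953 17.5833 [-0.  -1.1  6.8]
```

Request:
send_rows --deltas '[{"dp":[0.003,0.007,0],"rotation":[0,0,0]},{"dp":[0.003,0.007,0],"rotation":[0,0,0]},{"dp":[0.003,0.007,0],"rotation":[0,0,0]},{"dp":[0.003,0.007,0],"rotation":[0,0,0]}]'

```text
clock: 17.92
position: [0.4476, 0.2814, 0.0605]
ee_rot: [0.001, 0.189, 0.982, 0.001]
contact_force: [-0.6, -0.0, 7.0]
width: 0.0159
```

```bash
python3 tab.py s22 -.0345
```

```text
tab y -0.03385 spread [-0.04] tcp [0.44755625 0.28138907 0.06051555] local y -0.0372 0.01577210430193123 18.0167 [-0.9 -0.9  6.9]
```

Request:
send_rows --deltas '[{"dp":[-0.003,-0.008,0],"rotation":[0,0,0]},{"dp":[-0.003,-0.008,0],"rotation":[0,0,0]},{"dp":[-0.003,-0.008,0],"rotation":[0,0,0]},{"dp":[-0.003,-0.008,0],"rotation":[0,0,0]}]'

```text
clock: 18.35
position: [0.4474, 0.281, 0.0605]
ee_rot: [0.001, 0.189, 0.982, 0.001]
contact_force: [-0.3, 1.3, 5.9]
width: 0.0158
```

```bash
python3 tab.py s23 -.0345
```

```text
tab y -0.03568 spread [-0.11] tcp [0.4474315  0.2810694  0.06051019] local y -0.0376 0.015730124917417647 18.45 [-1.2  1.   7.8]
```

Request:
send_rows --deltas '[{"dp":[0,0,0],"rotation":[0,0,0]},{"dp":[0,0,0],"rotation":[0,0,0]},{"dp":[0,0,0],"rotation":[0,0,0]},{"dp":[0,0,0],"rotation":[0,0,0]}]' --fingers 0

```text
clock: 18.78
position: [0.4459, 0.28, 0.0586]
ee_rot: [-0.0, 0.189, 0.982, -0.0]
contact_force: [0.1, -0.0, -0.4]
width: 0.0425
```

Request:
send_rows --deltas '[{"dp":[0,0,0.2],"rotation":[0,0,0]},{"dp":[0,0,0.5],"rotation":[0,0,0]},{"dp":[0,0,0.8],"rotation":[0,0,0]},{"dp":[0,0,1],"rotation":[0,0,0]}]'

```text
clock: 19.12
position: [0.447, 0.2805, 0.1815]
ee_rot: [0.001, 0.189, 0.982, 0.001]
contact_force: [0.3, -0.2, 0.3]
width: 0.0428
```

Request:
send_rows --deltas '[{"dp":[-0.22,-0.22,0.1],"rotation":[0,0,0]},{"dp":[-0.44,-0.44,0.2],"rotation":[0,0,0]},{"dp":[-0.66,-0.7,0.3],"rotation":[0,0,0]},{"dp":[-0.9,-1,0.3],"rotation":[0,0,0]}]'

```text
clock: 19.45
position: [0.3415, 0.1638, 0.2163]
ee_rot: [0.002, 0.188, 0.982, 0.001]
contact_force: [0.7, -1.6, 0.8]
width: 0.0428
```

Request:
send_rows --deltas '[{"dp":[-0.1,-0.3,0],"rotation":[0,0,0]},{"dp":[-0.2,-0.5,0],"rotation":[0,0,0]},{"dp":[-0.2,-0.5,0],"rotation":[0,0,0]}]'

```text
clock: 19.7
position: [0.3141, 0.1009, 0.2144]
ee_rot: [-0.001, 0.191, 0.982, -0.001]
contact_force: [0.1, 0.3, 0.7]
width: 0.0426
```

```bash
python3 tab.py s24 -.0345; cp s16.npz s16_old.npz
python3 - <<'E'
from h import *
P=[shot('top') for _ in range(8)]; np.savez('t25a.npz',C=np.mean([p['color'].astype(float) for p in P],0),D=np.median([p['depth'] for p in P],0))
P=[shot('scene') for _ in range(4)]; np.savez('s25a.npz',C=np.mean([p['color'].astype(float) for p in P],0))
C=np.load('t25a.npz')['C'][215:250,255:305,::-1]; C=np.clip((C-110)*1.75,0,255).astype(np.uint8)
cv2.imwrite('pics/t25z.png',cv2.resize(C,None,fx=16,fy=16,interpolation=cv2.INTER_NEAREST))
E
sed "s/16a/25a/g; s/q3.npy/q4.npy/" fit3.py > fit4.py; python3 fit4.py
python3 - <<'E'
from h import *
from fit3 import pr
import fit3
from scipy.ndimage import map_coordinates
q=np.load('q3.npy'); ys=np.arange(-.048,-.021,.0015); print((ys*1e3).round(1))
for f in('t16a','t25a'):
  g=np.load(f+'.npz')['C'].mean(2)
  for x in (-.038,-.041,-.044,-.046,-.048,-.05,-.052):
    p=pr('T',q,np.c_[np.full(len(ys),x),ys,np.full(len(ys),.049)])
    print(f,round(x*1e3),map_coordinates(g,[p[:,1],p[:,0]],order=1).astype(int))
E
```

```text
tab y -0.03568 spread [-0.11] tcp [0.31730944 0.1038617  0.21480125] local y -0.2505 0.042938649354192754 19.8 [0.1 0.1 0.3]
[ 0.5144  0.2962 -0.3832  0.0172 -0.0353 -0.0606  1.1516 -0.0392  1.7657
 -0.5744  0.0889  0.096 ]
S railL 9 10 0.0 0.71
S railFa 25 25 0.39 0.62
S railFb 12 12 0.15 0.56
S railR 12 12 -0.06 0.13
S discF 40 40 -0.19 0.19
S plTopF 8 8 0.05 0.19
S plR 17 20 0.2 0.4
S ftL 4 4 0.09 0.11
S ftR 3 4 0.09 0.04
T railF1 25 25 -0.0 0.15
T railF2 12 12 0.0 0.14
T railR 12 12 0.2 0.14
T railB1 25 25 -0.0 0.16
T railB2 12 12 0.1 0.18
T railL 12 12 -0.1 0.14
T discL 22 40 0.21 0.31
T cap 40 40 -0.71 0.37
T plLeft 6 6 0.1 0.17
T plF 6 6 -0.05 0.13
[-48.  -46.5 -45.  -43.5 -42.  -40.5 -39.  -37.5 -36.  -34.5 -33.  -31.5
 -30.  -28.5 -27.  -25.5 -24.  -22.5]
t16a -38 [244 245 247 249 246 241 236 229 224 220 226 236 242 246 244 243 242 244]
t16a -41 [247 246 249 251 252 251 249 245 241 240 244 248 251 251 249 247 247 249]
t16a -44 [247 247 249 251 252 252 251 248 245 244 246 249 251 251 251 249 249 249]
t16a -46 [248 248 249 251 251 251 250 247 245 243 245 247 249 250 250 249 249 251]
t16a -48 [248 247 248 249 250 250 249 247 245 244 244 243 244 242 242 243 248 249]
t16a -50 [244 242 245 248 250 251 251 250 248 247 245 244 239 231 223 220 227 235]
t16a -52 [240 239 242 247 252 252 252 252 252 252 250 248 236 220 193 183 194 214]
t25a -38 [244 245 247 248 246 241 235 229 224 219 225 236 241 245 244 243 242 244]
t25a -41 [247 246 249 251 252 251 249 245 241 240 244 248 251 250 249 247 246 248]
t25a -44 [247 247 249 251 252 251 250 247 245 245 247 250 251 251 250 249 249 249]
t25a -46 [248 249 250 251 251 251 249 247 246 245 248 250 251 251 250 249 249 251]
t25a -48 [249 249 250 251 251 250 248 246 246 246 248 248 248 244 242 244 249 250]
t25a -50 [248 248 250 251 251 251 250 249 248 247 246 242 235 224 222 225 234 244]
t25a -52 [242 245 250 252 253 252 252 252 252 251 247 241 217 192 179 184 210 232]
```

View pics/t25z.png

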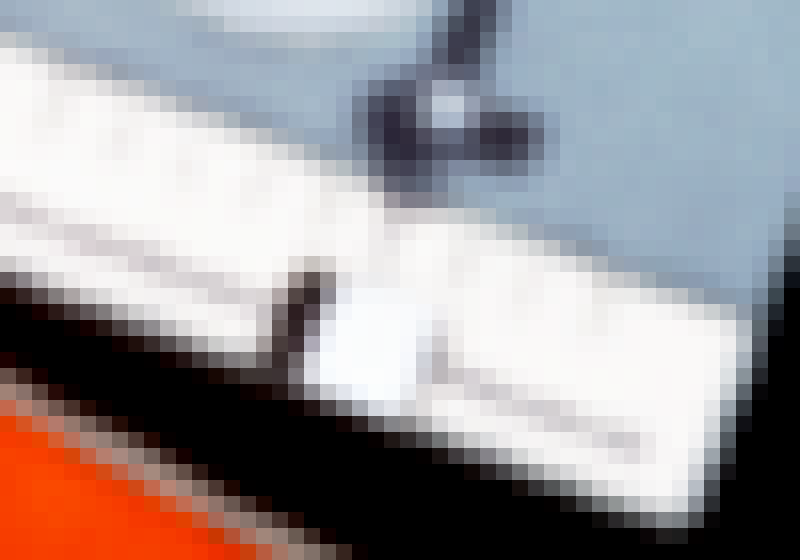

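Run:
```python
from h import *
from fit3 import pr
from scipy.ndimage import map_coordinates
q=np.load('q3.npy')
def cross(g,xs,z,lo,hi,rising,lev):
    o=[]
    for x in xs:
        ys=np.arange(lo,hi,.0002); p=pr('T',q,np.c_[np.full(len(ys),x),ys,np.full(len(ys),z)])
        v=map_coordinates(g,[p[:,1],p[:,0]],order=1); i=v.argmin()
        if rising: # outward +y from min
            a=v[i:]; l=(v[i]+a[:75].max())/2; j=np.argmax(a>l); o.append(ys[i+j])
        else:
            a=v[:i+1][::-1]; l=(v[i]+a[:75].max())/2; j=np.argmax(a>l); o.append(ys[i-j])
    return np.round(np.array(o)*1e3,1)
for f in('t16a','t25a'):
    g=np.load(f+'.npz')['C'].mean(2); xs=np.arange(-.065,-.053,.002)
    a=cross(g,xs,.053,-.034,-.008,True,0); b=cross(g,xs,.106,-.034,-.008,False,0)
    print(f,'foot left edge',a,a.mean()-13,'plate left',b,b.mean()-8)
def ctr(g,x,lo,hi):
    ys=np.arange(lo,hi,.0002); p=pr('T',q,np.c_[np.full(len(ys),x),ys,np.full(len(ys),.049)])
    v=map_coordinates(g,[p[:,1],p[:,0]],order=3); w=np.clip(v.max()-1-v,0,None); return (ys*w).sum()/w.sum()*1e3
for f in('t16a','t25a'):
    g=np.load(f+'.npz')['C'].mean(2); print(f,[round(ctr(g,x,-.042,-.028),2) for x in(-.037,-.039,-.041,-.043,-.045,-.047,-.048)])
```

```text
t16a foot left edge [-21.2 -21.6 -21.6 -21.6 -21.6 -21.8 -22. ] -34.62857142857143 plate left [-25.8 -25.6 -25.8 -25.6 -25.8 -26.  -26. ] -33.800000000000004
t25a foot left edge [-22.4 -22.6 -22.6 -22.6 -22.6 -23.  -23.4] -35.74285714285714 plate left [-27.  -27.  -26.8 -26.8 -27.  -27.2 -27.4] -35.028571428571425
t16a [np.float64(-35.15), np.float64(-35.01), np.float64(-35.02), np.float64(-34.95), np.float64(-34.76), np.float64(-33.84), np.float64(-32.88)]
t25a [np.float64(-35.13), np.float64(-35.0), np.float64(-35.0), np.float64(-35.07), np.float64(-35.35), np.float64(-35.9), np.float64(-34.95)]
```

Run:
```python
from h import *
g=np.load('s25a.npz')['C'].mean(2); print(g[192:206,274].astype(int))
s=monitor.get_state(); print(s['clock'],s['contact_force'])
print(manip.sign_off())
```

```text
[105 139 138 137 182 241 246 246 246 242 197 174 174 165]
20.4 [-0.69675702  0.28964698 -0.32071832]
the job is handed in; nothing more can be done
None
```

I pressed the head down to the height mark first, then slid the record tab to the force needle, released it and moved the arm clear. The job was handed in at 20.4 s with the robot touching nothing.

- **Head height:** the head is compressed about 16.1 mm. The disc's upper edge is at about 88.9 mm and the mark tip at about 89.2 mm, so it sits roughly 0.3 mm past the mark. The scene picture before hand-in showed the head had not moved since I lifted off.
- **Tab and needle:** the needle reads about y -34.8 mm, and its travel predicts -34.5 mm. After the first release the tab was about 1 mm short, so I gripped it again and shifted it about 1.2 mm.
- **Disagreement in the tab reading:** my last estimates of the tab run from -34.8 to -35.7 mm depending on the feature used. My best estimate is 0.3 mm beyond the needle, uncertain by about 0.5 mm. I left it there.
- **Fingertip height:** the closed fingertips were about 31 mm higher than the stated geometry implies. I used the pictures and the force reading to find the point of contact instead.
- **Bystanders:** the arm's path stayed away from the post holder and lens tube. I did not measure their positions again at the end.

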